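# Slide the pepper mill home into the condiment fence

### The job

Put the tall wooden pepper mill away in the low wooden condiment fence: push it across the table with the fingers, low on its body, until its whole foot stands in the empty bay with the cork spot, next to the bay with the salt shaker. Its head is loose, so do not pinch it, pick it up or tip it: push gently, keep it standing on the table all the way, and leave it upright and clear of the fingers. Leave the salt shaker and everything else where it stands.

Things in the scene. Friction and masses are not known exactly. Their poses are not given: they have to be found in the camera images.
- pepper_mill: brown wooden pepper mill, small metal knob on top, loose, 150 mm tall, 0.13 to 0.25 kg; foot 58 mm in diameter, 50 mm head from 109 to 139 mm up. Origin: centre of its underside, z up. Pushed 20 to 35 mm above the table it slides; near its head it topples. Nearby, fixed: a clear-domed cake plate (120 mm tall) on the robot's side of it, a lidded glass jar (240 mm tall) to its right
- condiment_fence: low E of brown wooden strips fixed on the table, 8 mm thick, 16 mm high, no floor: a back strip and three side strips make two bays, each 76 mm wide, 85 mm deep. Origin: on the table, mid-length of the middle strip. x runs across (bay centres x = +-42 mm); +y points from the open mouths (y = -42 mm, round strip ends to -46) to the back strip (inner face y = +42). Mouths face about to the robot's right
- cork_spot: flat round cork disc, 68 mm in diameter, level with the table top (it offers no step), in the centre of the empty bay: where the mill belongs. Origin: its centre. Which of the two bays it lies in changes; its axes are those of the fence
- salt_shaker: small grey and white salt shaker, 44 mm in diameter, 90 mm tall, loose, standing in the centre of the other bay. Origin: centre of its underside
- jam_jar: glass jar of pink jam with a pale lid, 62 mm wide, 99 mm tall, loose, near the back of the table behind the fence. Origin: centre of its underside
- cocoa_jar: slim jar with a dark brown lid, 44 mm in diameter, 96 mm tall, loose, near the back of the table. Origin: centre of its underside
- cinnamon_jar: slim jar with a black lid, 41 mm in diameter, 105 mm tall, loose, near the back of the table, left of the cocoa jar. Origin: centre of its underside

How it is judged:
By the outcome, as a careful person would: the job done as asked, in the order asked, and still so for the second after the job is handed in, with the robot touching nothing.
It also fails if it takes over 64 s, if anything falls off the work surface, if the arm or the gripper's body presses on something with over 40 N, if the wrist force passes 120 N, or if a joint passes its speed limit or range.

### The arm

A 7-joint arm with a two-finger parallel gripper is mounted at the origin on a cart in front of the work surface, level with it; the furniture and walls round the work are solid. World frame = base frame: x ahead of the robot, y to its left, z up, the work surface at z = 0. Lengths are in m, angles in rad, forces in N, time in s.
With the tool pointing down it reaches from about 0.4 to 0.875 m from the base axis. Payload 4.4 kg.
Tool frame: the origin (TCP) lies where the fingers leave the gripper's body, on its centre line; the fingertips stand 73 mm ahead of it and the grasp point (between the pads) lies 54 mm ahead of it; z points along the fingers, y is the direction in which the jaws open and shut (so a half turn about z gives the same grasp; the last joint's range is limited). The gripper opens to 85 mm and grips with 20 to 120 N. Pads are 22 mm wide; open, the fingers measure 114 mm over their backs; the gripper's body (76 mm by 85 mm) begins 54 mm behind the grasp point. The pads swing forward as they close: fully open they stand 13 mm farther back than shut.
Start: joints at [-1.375, 0.628, 0.038, 1.517, -0.027, 0.996, -0.02], TCP at [0.168, 0.628, 0.304] pointing down, gripper open.
Joint ranges: [-3.06, 3.06], [-0.37, 2.12], [-1.25, 1.32], [0.18, 2.47], [-1.1, 4.24], [0.23, 1.98], [-2.94, 2.94]. Speed limits (rad/s): [2.57, 2.57, 3.14, 3.14, 3.14, 3.14, 3.14].

### API

Orientations are given as a rotation vector (axis times angle).
In Python, from rig import readout, cams, job, spotter gives the robot as it stands.
- The arm moves only by the tool send_rows, never from a script. Its argument "moves" is a list of rows, each a list of 3 entries, a list of its own where there are three numbers: the closure, from 0 (fully open) to 1 (shut), then the shift along the tool's x, y, z in cm, then the turn about the tool's z in degrees. In form: [[claw, [x, y, z], yaw], ...]. A call has 1 to 12 rows; each row shifts and turns the commanded pose from where the row before left it, along the tool's axes as they then stand; what a row does not reach is not made up. A row lasts 1/10 s, in which the tool goes at most 50 mm and 8.59 degrees, less where a joint would pass 70% of its speed; a pose out of reach is approached as far as the arm can. A call with a gripper value outside its range is refused whole. The fingers move at their own pace and stop on an object; the grip force is fixed at half the most. Time passes only in rows, so rows that do not move let the fingers close. It gives the time, the measured TCP pose, the force and the opening at its end, in the units of the state.
- readout.read_state(): the state, without advancing time (a new reading comes with each control period).
- cams.camera(name): name is "scene" or "top" or "wrist"; returns a dict with "img" (420x560x3 uint8, blue, green, red), "fx", "fy", "cx", "cy" (pixels), "k1" (the pictures are not rectified: a ray, as slopes to the right and down, at radius r is drawn at 1 + k1 r^2 times it, then the intrinsics apply), "R" (3x3) and "t" (3): a world point X has camera coordinates R X + t. Camera axes: x right, y down, z forward; pixel columns grow to the right and rows downward; lengths in m; the calibration is good to about 2 mm. A picture is of the moment at which its call begins. There is no depth.
- job.hand_in(): hands the job in, once; it reports no verdict.
Trained networks look in the newest picture that a camera, given by its name, has taken for a name from the list of things; names that differ only in an ending like _2 or _b are one class to them, and where a whole thing is asked for, a point or a joint stands for the part that bears it (a point fixed in the world has none). Each returns a list of dicts, best first, with "conf" (0 to 1); they miss things now and then, are a little off and sometimes report something else, mostly with a low value. They report only what shows in the picture. A call takes as long as a camera call.
- spotter.search_frame(camera, name): "extent" ([left, top, right, bottom] in pixels, round what is visible of it).
- spotter.trace(camera, name): "region" (420x560 bool, what is visible of it) and "extent" ([left, top, right, bottom] in pixels, round what is visible of it).
The state is a dict: "clock": time; "joint_pos": joint angles; "joint_velocities": joint speeds; "joint_torque": joint torques, N m; "tcp_pos": TCP position; "orientation": TCP orientation; "contact_force": force on the tool from outside, world axes, zero at the start; "wrist_torque": the same for the moment, N m; "opening": opening from 0.0 (shut) to 1.0 (fully open).
Only numpy, scipy, OpenCV 4.12 (cv2) and the standard library are available. Lean on these libraries where they do the work, as an engineer would, in place of code of your own. Each camera call takes 0.05 s, during which the arm holds its last target.

## Working session

There is one attempt and no reset: what is moved stays moved. The work goes in short steps, Python scripts to look and compute and a tool call to move; the robot and the scene stay as the last step left them, time stands still between calls to the robot, and variables do not carry over. Pictures are saved under pics/ and viewed, and the job is handed in when it is done.

Besides the shell and the picture viewer there is one more tool, called after "Call:" in YAML: its name, and indented under it one key for each argument. send_rows: Moves the arm, as the interface text tells. Its arguments: {"type":"object","properties":{"moves":{"type":"array","items":{"type":"array"}}},"required":["moves"]}

```bash
mkdir -p pics; ls; python3 - <<'E'
from rig import readout,cams,spotter
import cv2
s=readout.read_state(); print({k:s[k] for k in ("clock","tcp_pos","orientation","opening","contact_force")})
for n in ("scene","top"):
    c=cams.camera(n); cv2.imwrite(f"pics/{n}0.png",c["img"]); print(n,c["fx"],c["cx"],c["cy"],c["k1"],c["R"],c["t"])
    for o in ("pepper_mill","condiment_fence","cork_spot","salt_shaker"):
        r=spotter.search_frame(n,o); print(n,o,[(q["extent"],round(q["conf"],2)) for q in r[:3]])
E
```

```text
pics
{'clock': 0.0, 'tcp_pos': array([0.16806019, 0.62741102, 0.30299702]), 'orientation': array([-4.10036710e-01, -3.11444974e+00,  2.92446826e-03]), 'opening': 1.001906109692715, 'contact_force': array([-0.70848789,  0.19442511,  0.7037453 ])}
scene 512.5325024087755 282.9130629585194 213.03899662562668 -0.013822467693974976 [[ 0.60311102 -0.79765482  0.00196943]
 [-0.3261208  -0.24883339 -0.91199077]
 [ 0.7279439   0.54938942 -0.41020599]] [-0.2258445   0.31043547  0.27845587]
scene pepper_mill [([338.6, 174.9, 378.2, 274.9], 0.87)]
scene condiment_fence [([204.5, 217.7, 318.8, 284.0], 0.84)]
scene cork_spot [([265.5, 232.4, 302.0, 250.2], 0.92)]
scene salt_shaker [([236.4, 208.6, 259.7, 265.8], 0.94), ([319.1, 170.2, 344.5, 232.0], 0.44)]
top 482.4145608032233 283.1220262055084 213.27826358036054 0.024611023409614085 [[-0.00771063 -0.99996016 -0.00449812]
 [-0.98832586  0.00830524 -0.15212831]
 [ 0.15215961  0.0032726  -0.98835052]] [0.1972849  0.65047536 0.78666687]
top pepper_mill [([333.1, 185.2, 378.5, 230.2], 0.97), ([253.2, 199.6, 293.0, 236.5], 0.34)]
top condiment_fence [([242.8, 189.9, 301.2, 289.2], 0.92)]
top cork_spot [([255.7, 200.6, 292.4, 234.9], 0.59)]
top salt_shaker [([264.7, 250.3, 284.2, 274.0], 0.96)]
```

View pics/scene0.png

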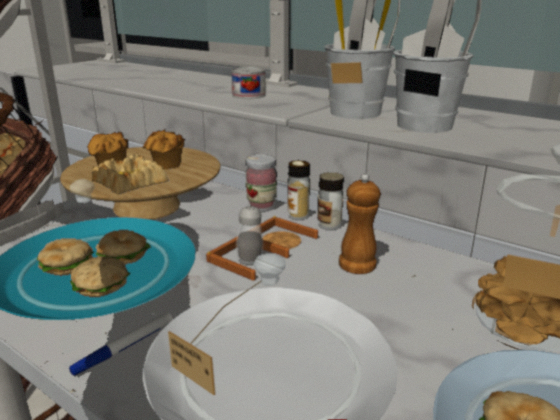

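View pics/top0.png

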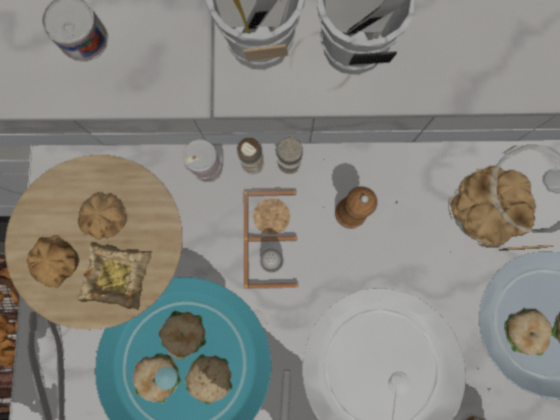

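The top view shows the cork bay at (272,216), on the far side of the fence. The salt is at (272,261), the mill's foot is near (350,213) and its head at (361,201). The jar is at the far right (about 452–560). Next I measure these positions.

```bash
cat > h.py <<'E'
import numpy as np,cv2
from rig import readout,cams,spotter
from scipy.optimize import least_squares
def ray(c,u,v):
    x=(u-c["cx"])/c["fx"];y=(v-c["cy"])/c["fy"];X,Y=x,y
    for _ in range(8):
        f=1+c["k1"]*(X*X+Y*Y);X,Y=x/f,y/f
    R=np.array(c["R"]);o=-R.T@np.array(c["t"]);return o,R.T@np.array([X,Y,1])
def onz(c,u,v,z=0):
    o,d=ray(c,u,v);return o+d*(z-o[2])/d[2]
def proj(c,P):
    q=np.atleast_2d(P)@np.array(c["R"]).T+np.array(c["t"]);x=q[:,:2]/q[:,2:]
    x=x*(1+c["k1"]*(x**2).sum(1,keepdims=True));return np.c_[x[:,0]*c["fx"]+c["cx"],x[:,1]*c["fy"]+c["cy"]]
def cyl(x,y,parts):
    a=np.linspace(0,2*np.pi,40);return np.vstack([np.c_[x+r*np.cos(a),y+r*np.sin(a),z+0*a] for r,z in parts])
MILL=[(.029,0),(.029,.01),(.025,.109),(.025,.139),(.005,.15)]
SALT=[(.022,0),(.02,.06),(.012,.09)]
def box(p): return np.r_[p.min(0),p.max(0)]
def fit(name,parts,x0,cs=("scene","top"),v=True):
    obs=[]
    for n in cs:
        c=cams.camera(n); r=spotter.search_frame(n,name)
        if r and r[0]["conf"]>.5: obs.append((c,np.array(r[0]["extent"]),n))
    f=lambda p:np.concatenate([box(proj(c,cyl(p[0],p[1],parts)))-e for c,e,_ in obs])
    s=least_squares(f,x0,loss="soft_l1")
    if v: print(name,s.x.round(4),[o[2] for o in obs],s.fun.round(1))
    return s.x
E
python3 - <<'E'
from h import *
c=cams.camera("top")
for n,(u,v,z) in dict(bTL=(246,190,.016),bBL=(246,287,.016),e1=(296,192,.016),e2=(296,238.5,.016),e3=(296,286,.016),cork=(272,216,0),millfoot=(350,214,0),jarL=(452,205,0),jarL240=(490,160,.24),cakeTop=(385,291,.0)).items(): print(n,onz(c,u,v,z).round(3))
r=spotter.trace("top","cork_spot")
if r: ys,xs=np.nonzero(r[0]["region"]);print("cork",r[0]["conf"],onz(c,xs.mean(),ys.mean()).round(4))
fit("pepper_mill",MILL,[.65,-.15]);fit("salt_shaker",SALT,[.55,.0])
fit("pepper_mill",MILL,[.65,-.15],("top",));fit("pepper_mill",MILL,[.65,-.15],("scene",))
cv2.imwrite("pics/topz.png",cv2.resize(c["img"][160:320,220:420],None,fx=4,fy=3.75,interpolation=cv2.INTER_CUBIC)[:600])
s=cams.camera("scene");cv2.imwrite("pics/scz.png",cv2.resize(s["img"][150:300,190:390],None,fx=4,fy=4,interpolation=cv2.INTER_CUBIC))
E
```

```text
bTL [0.701 0.259 0.016]
bBL [0.526 0.259 0.016]
e1 [0.696 0.168 0.016]
e2 [0.611 0.169 0.016]
e3 [0.527 0.17  0.016]
cork [0.655 0.213 0.   ]
millfoot [0.657 0.069 0.   ]
jarL [ 0.673 -0.118  0.   ]
jarL240 [ 0.693 -0.089  0.24 ]
cakeTop [0.517 0.011 0.   ]
cork 0.82 [0.6542 0.2132 0.    ]
pepper_mill [0.6564 0.0686] ['scene', 'top'] [ 1.9 -2.9  0.1 -0.5 -2.6  0.2  0.3  3.5]
salt_shaker [0.5677 0.2134] ['scene', 'top'] [-0.1 -2.7  2.2 -0.2 -1.9  0.   0.8  3.4]
pepper_mill [0.659 0.067] ['top'] [-0.6 -0.5  0.5  0.6]
pepper_mill [0.6585 0.0691] ['scene'] [ 0.6 -2.6 -0.6  1. ]
```

View pics/topz.png

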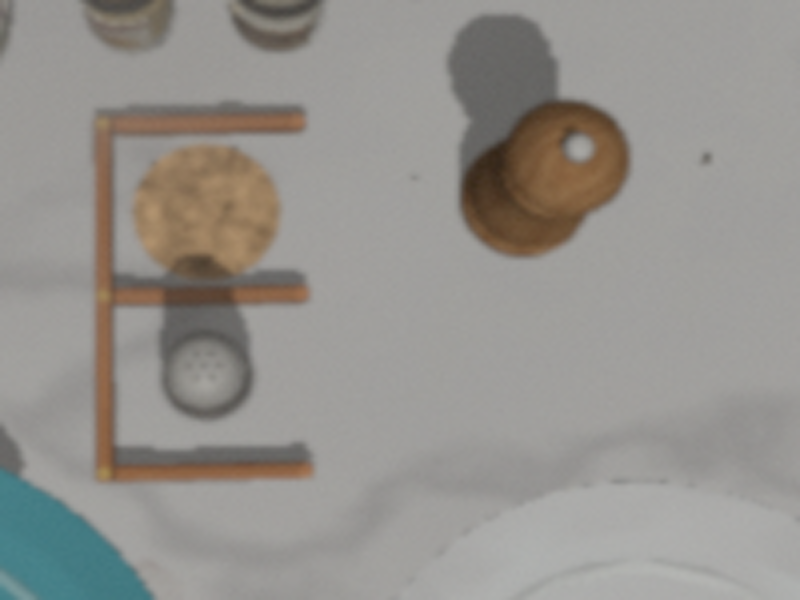

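View pics/scz.png

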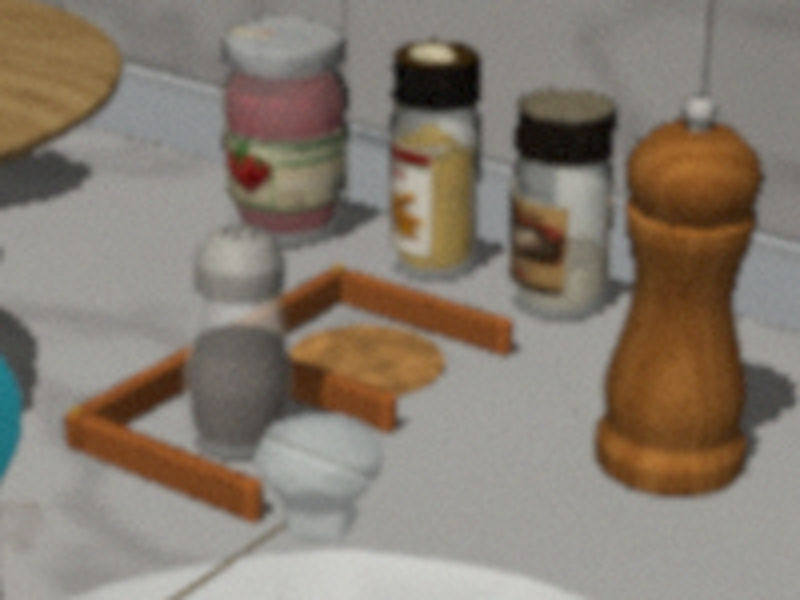

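```bash
python3 - <<'E'
from h import *
s=cams.camera("scene");cv2.imwrite("pics/scj.png",cv2.resize(s["img"][150:380,400:560],None,fx=2.6,fy=2.6,interpolation=cv2.INTER_CUBIC))
c=cams.camera("top");cv2.imwrite("pics/tpj.png",cv2.resize(c["img"][130:270,420:560],None,fx=4,fy=4,interpolation=cv2.INTER_CUBIC))
w=cams.camera("wrist");cv2.imwrite("pics/w0.png",w["img"])
E
```

```text
(no output)
```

View pics/scj.png

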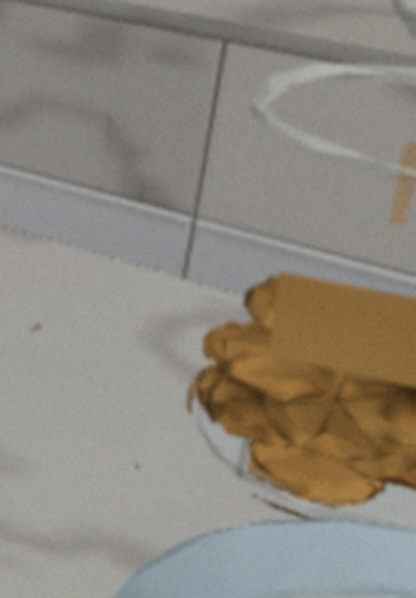

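View pics/tpj.png

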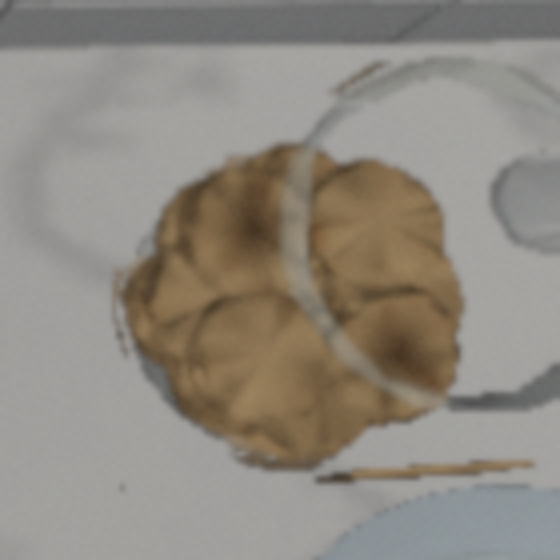

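View pics/w0.png

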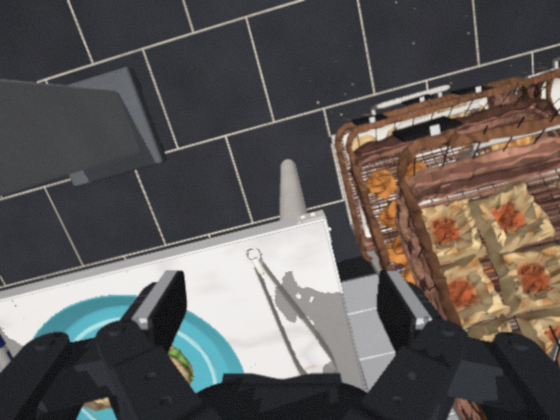

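The mill is at (0.658, 0.068), the cork at (0.6545, 0.213), and the fence is aligned with the world axes. The jar's near edge is at y of about -0.10. I will push along +y with the back of the near finger. First I raise the arm and turn it so the jaw axis lies along y.

Call:
send_rows:
  moves:
    - [0.2, [0, 0, -3], -8]
    - [0.2, [0, 0, -3], -8]
    - [0.2, [-2.8, -3.9, 0], 0]
    - [0.2, [-2.8, -3.9, 0], 0]
    - [0.2, [-2.8, -3.9, 0], 0]
    - [0.2, [-2.8, -3.9, 0], 0]
    - [0.2, [-2.8, -3.9, 0], 0]
    - [0.2, [-2.8, -3.9, 0], 0]
    - [0.2, [-2.8, -3.9, 0], 0]
    - [0.2, [0, 0, 0], 0]

```text
clock: 2.4
tcp_pos: [0.3739, 0.3516, 0.3643]
orientation: [-0.008, 3.139, -0.006]
contact_force: [-0.7, -0.2, -0.6]
opening: 0.801
```

Call:
send_rows:
  moves:
    - [0.2, [-2.8, -3.9, 0], 0]
    - [0.2, [-2.8, -3.9, 0], 0]
    - [0.2, [-2.8, -3.9, 0], 0]
    - [0.2, [-2.8, -3.9, 0], 0]
    - [0.2, [-2.8, -3.9, 0], 0]
    - [0.2, [-2.8, -3.9, 0], 0]
    - [0.2, [-2.8, -3.9, 0], 0]
    - [0.2, [-2.8, -3.9, 0], 0]
    - [0.2, [-2.8, -3.8, 0], 0]
    - [0.2, [-3.2, -3.8, 0], 0]
    - [0.2, [0, 0, 0], 0]
    - [0.2, [0, 0, 0], 0]

```text
clock: 3.6
tcp_pos: [0.6599, -0.0255, 0.3631]
orientation: [0.024, -3.14, -0.0]
contact_force: [0.2, 1.7, 0.6]
opening: 0.796
```

```bash
python3 - <<'E'
from h import *
s=readout.read_state(); print(s["tcp_pos"],s["orientation"],s["joint_pos"])
for n in("scene","top","wrist"): cv2.imwrite(f"pics/{n}1.png",cams.camera(n)["img"])
E
```

```text
[ 0.65987191 -0.02546203  0.3630993 ] [ 2.38777052e-02 -3.14042903e+00 -3.22417928e-04] [-0.05922186  0.59537356  0.0971253   1.40912388 -0.06005116  1.14105046
  1.63237759]
```

View pics/wrist1.png

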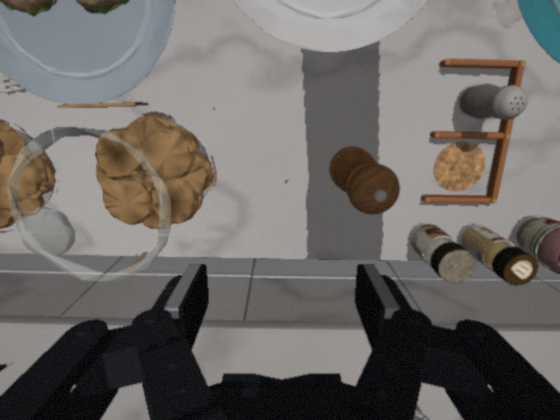

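View pics/scene1.png

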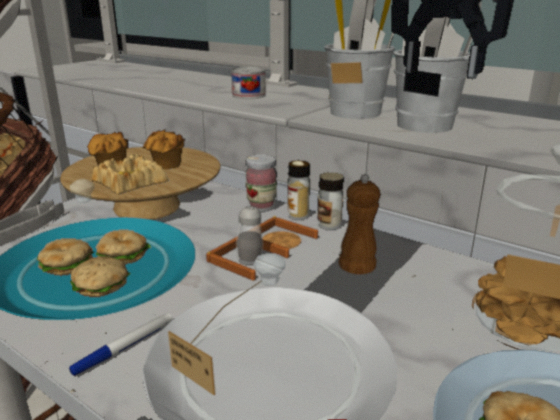

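The wrist view shows the mill at (365,180), the bay at (460,165) and the jar's edge at x of about 175. There is room between the mill and the jar. I lower part-way and check how far the fingers and knuckles stick out.

Call:
send_rows:
  moves:
    - [0.2, [0, -0.5, 3], 0]
    - [0.2, [0, -0.3, 3], 0]
    - [0.2, [0, 0, 3], 0]
    - [0.2, [0, 0, 2], 0]
    - [0.2, [0, 0, 0], 0]
    - [0.2, [0, 0, 0], 0]

```text
clock: 4.35
tcp_pos: [0.6599, -0.0313, 0.2547]
orientation: [-0.03, 3.141, 0.001]
contact_force: [0.0, -0.2, 0.5]
opening: 0.802
```

```bash
python3 - <<'E'
from h import *
s=readout.read_state(); print(s["tcp_pos"],s["orientation"])
c=cams.camera("scene");t=s["tcp_pos"]
im=c["img"].copy()
print("tips/TCP px",proj(c,[t,t-[0,0,.073],t+[0,.0465,-.06],t-[0,.0465,.06],t+[0,.057,-.03]]).round(0))
cv2.imwrite("pics/scene2.png",cv2.resize(im[60:260,320:560],None,fx=3,fy=3,interpolation=cv2.INTER_CUBIC))
cv2.imwrite("pics/top2.png",cams.camera("top")["img"])
E
```

```text
[ 0.65989135 -0.03130695  0.25470788] [-3.01915291e-02  3.14084022e+00  7.72069926e-04]
tips/TCP px [[442. 109.]
 [434. 165.]
 [402. 149.]
 [472. 162.]
 [397. 126.]]
```

View pics/scene2.png

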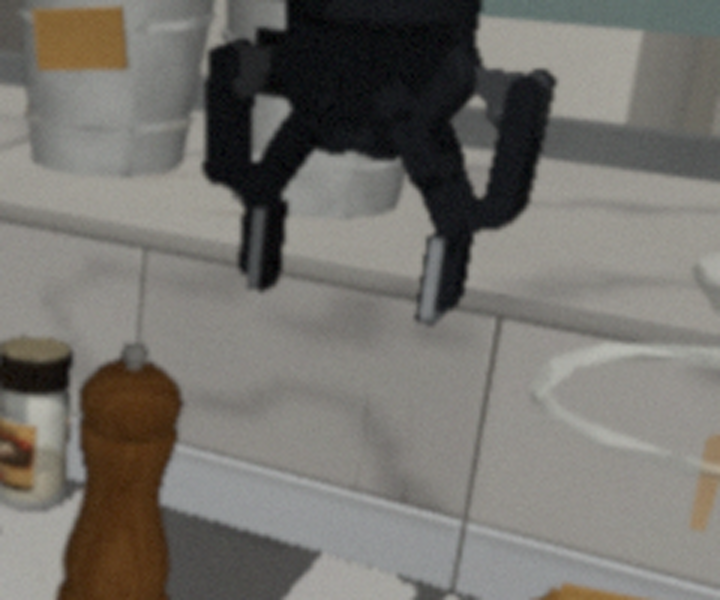

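View pics/top2.png

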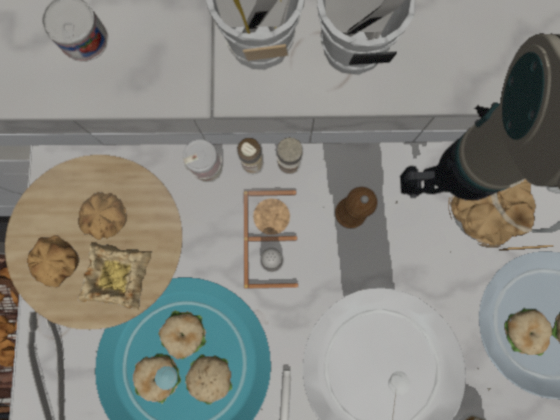

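The fingertips stick out less than the knuckles above them, so I measure the gripper and the mill's profile before choosing the pushing face.

Call:
send_rows:
  moves:
    - [0, [0, 0, 0], 0]
    - [0, [0, 0, 0], 0]
    - [0, [0, 0, 0], 0]
    - [0, [0, 0, 0], 0]

```text
clock: 4.85
tcp_pos: [0.6599, -0.0327, 0.2542]
orientation: [-0.027, 3.141, 0.0]
contact_force: [-0.9, 0.6, -0.9]
opening: 1.0
```

```bash
python3 - <<'E'
from h import *
from scipy.spatial.transform import Rotation as Ro
s=readout.read_state(); t=s["tcp_pos"];RT=Ro.from_rotvec(s["orientation"]).as_matrix()
w=cams.camera("wrist");R=np.array(w["R"]);o=-R.T@np.array(w["t"])
print("cam in tool",RT.T@(o-t)*1000,"fwd",RT.T@R[2], w["fx"])
cv2.imwrite("pics/w3.png",w["img"])
c=cams.camera("scene");im=cv2.resize(c["img"][60:210,340:540],None,fx=4,fy=4,interpolation=cv2.INTER_CUBIC)
# draw ladder of tool-frame points at x=0: y=+-57, z=0..73
for y in (-75,-57,57,75):
  for z in range(0,80,10):
    p=proj(c,t+RT@np.array([0,y,z])/1000)[0]; q=((p-[340,60])*4+1.5).astype(int); cv2.circle(im,tuple(map(int,q)),2,(0,0,255) if z else (0,255,255),-1)
cv2.imwrite("pics/sc3.png",im)
# mill profile
r=spotter.trace("scene","pepper_mill")[0]["region"]
m=np.array([.658,.068,0])
for z in range(0,150,8):
    p=proj(c,m+[0,0,z/1000])[0]; row=r[int(round(p[1]))]; xs=np.nonzero(row)[0]
    d=(np.array(c["R"])@(m+[0,0,z/1000])+c["t"])[2]
    if len(xs): print(z,round(len(xs)/2*d/c["fx"]*1000,1),round((xs.mean()-p[0])*d/c["fx"]*1000,1))
E
```

```text
cam in tool [ 76.17668779   0.50280795 -70.00020036] fwd [-3.01044306e-01 -9.65615133e-05  9.53610149e-01] 329.7757101783205
0 29.5 -2.6
8 29.3 -3.1
16 27.7 -3.6
24 27.6 -1.0
32 27.5 -1.5
40 26.6 -2.8
48 24.2 -2.5
56 21.8 -2.3
64 20.2 -1.3
72 20.2 -0.3
80 20.1 -0.8
88 22.2 -0.6
96 23.6 -1.1
104 24.2 -0.9
112 25.6 0.1
120 25.5 -0.5
128 22.4 -1.0
136 13.7 -1.5
144 6.5 -0.6
```

View pics/sc3.png

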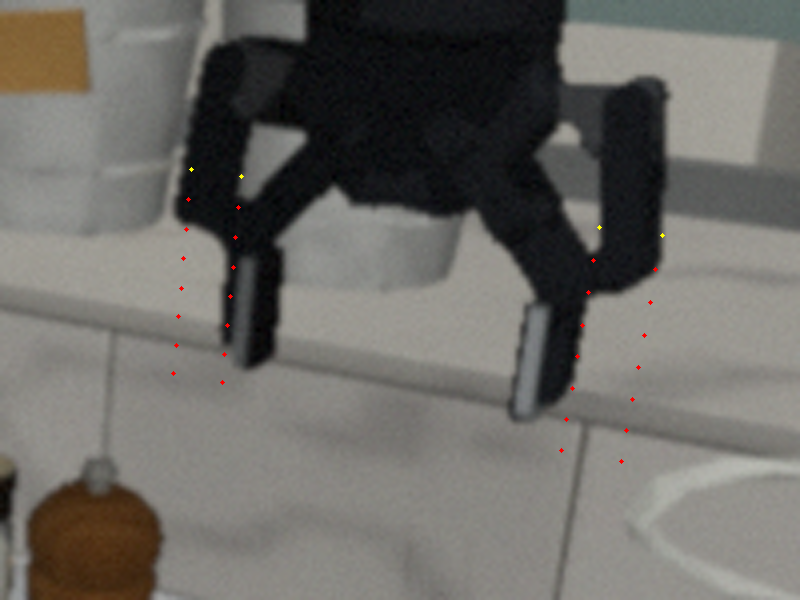

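View pics/w3.png

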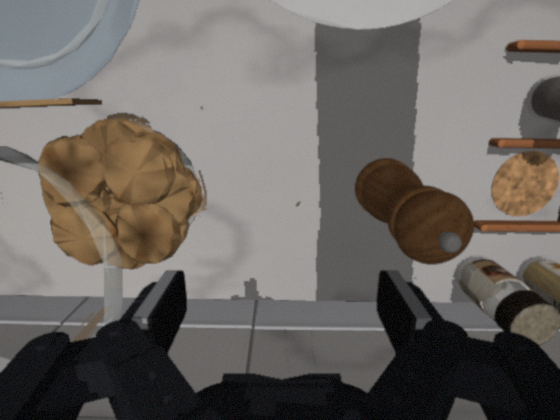

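At full opening the ladder puts the tips 61 mm below the TCP. The knuckles bulge to y = ±75 mm, starting about 41 mm above the tips, so their backs would strike the mill's head or waist. The flat side of a fingertip, pushing along tool x, is the better face because the mill's waist (r about 20–22 mm at 56–88 mm up) clears the knuckle. I turn 90° and check the side profile.

Call:
send_rows:
  moves:
    - [0, [0, 0, 0], 8]
    - [0, [0, 0, 0], 8]
    - [0, [0, 0, 0], 8]
    - [0, [0, 0, 0], 8]
    - [0, [0, 0, 0], 8]
    - [0, [0, 0, 0], 8]
    - [0, [0, 0, 0], 8]
    - [0, [0, 0, 0], 8]
    - [0, [0, 0, 0], 8]
    - [0, [0, 0, 0], 8]
    - [0, [0, 0, 0], 8]
    - [0, [0, 0, 0], 2]

```text
clock: 6.2
tcp_pos: [0.6598, -0.0324, 0.2537]
orientation: [-2.204, -2.239, 0.001]
contact_force: [0.2, -0.5, -0.2]
opening: 0.996
```

```bash
python3 - <<'E'
from h import *
from scipy.spatial.transform import Rotation as Ro
s=readout.read_state(); t=s["tcp_pos"];RT=Ro.from_rotvec(s["orientation"]).as_matrix();print(t,RT.round(3),s["joint_pos"].round(2))
w=cams.camera("wrist");cv2.imwrite("pics/w4.png",w["img"])
c=cams.camera("scene");cv2.imwrite("pics/sc4f.png",c["img"]);im=cv2.resize(c["img"][0:210,340:560],None,fx=3.5,fy=2.8,interpolation=cv2.INTER_CUBIC)
cv2.imwrite("pics/sc4.png",im)
d=cams.camera("top");cv2.imwrite("pics/t4.png",cv2.resize(d["img"][120:270,340:540],None,fx=4,fy=4,interpolation=cv2.INTER_CUBIC))
print(proj(c,t),proj(d,t))
E
```

```text
[ 0.65979919 -0.03236081  0.25366465] [[-0.016  1.    -0.   ]
 [ 1.     0.016 -0.   ]
 [-0.    -0.    -1.   ]] [-0.29  0.75  0.52  1.55 -0.43  0.96  0.39]
[[442.26336809 110.2113474 ]] [[453.0513995  182.48963811]]
```

View pics/sc4.png

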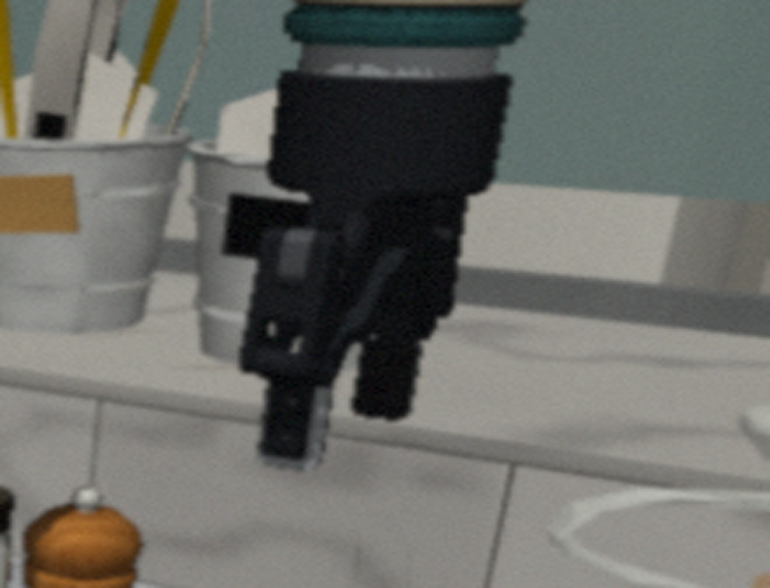

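View pics/t4.png

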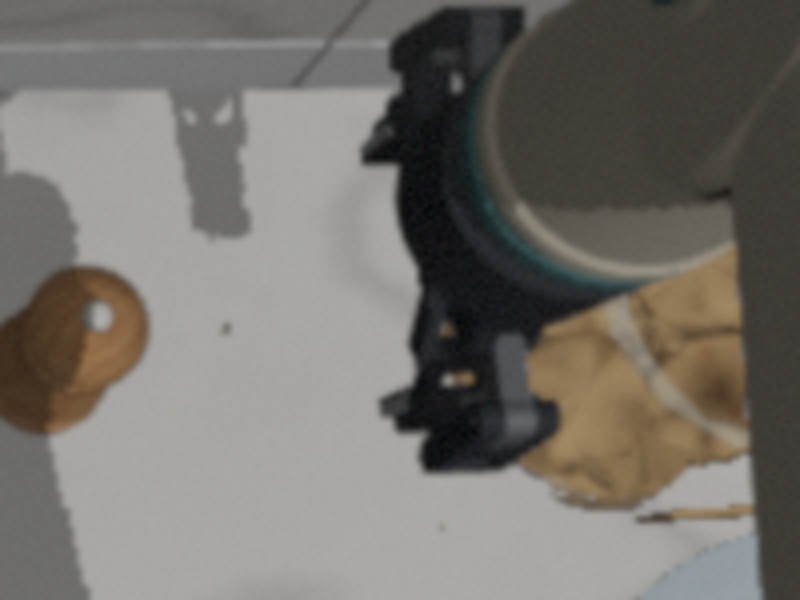

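View pics/w4.png

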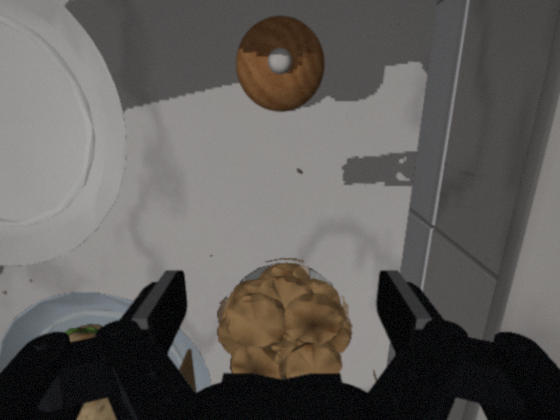

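View pics/sc4f.png

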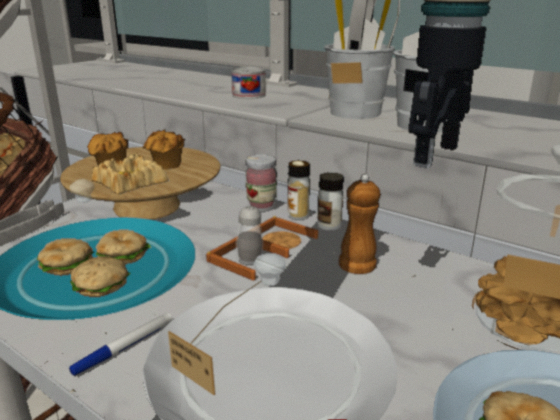

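```bash
python3 - <<'E'
from h import *
d=cams.camera("top");cv2.imwrite("pics/t4f.png",d["img"])
print(onz(d,530,189,.22),onz(d,491,195,.22),-np.array(d["R"]).T@d["t"])
E
```

```text
[ 0.65687799 -0.14879784  0.22      ] [ 0.64897582 -0.09511064  0.22      ] [0.52470388 0.18930024 0.87734574]
```

View pics/t4f.png

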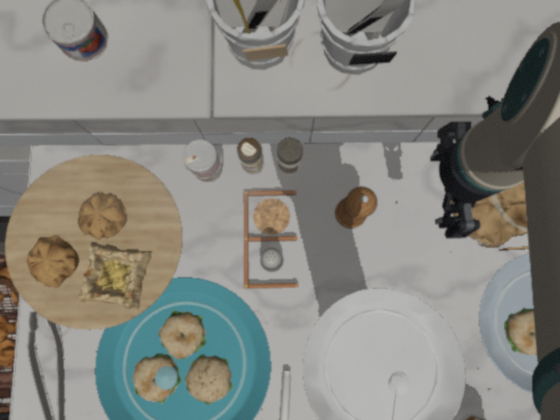

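Call:
send_rows:
  moves:
    - [0, [0.7, -2, 0], 0]
    - [0, [0.7, -2, 0], 0]
    - [0, [0.6, -1.8, 0], 0]
    - [0, [0, 0, 2], 0]
    - [0, [0, 0, 2], 0]
    - [0, [0, 0, 2], 0]
    - [0, [0, 0, 2], 0]
    - [0, [0, 0, 0], 0]
    - [0, [0, 0, 0], 0]

```text
clock: 7.3
tcp_pos: [0.6016, -0.0139, 0.1742]
orientation: [-2.201, -2.241, 0.0]
contact_force: [0.2, 0.2, -0.0]
opening: 0.999
```

```bash
python3 - <<'E'
from h import *
s=readout.read_state(); print(s["tcp_pos"],s["joint_pos"].round(2),s["contact_force"])
for n in("scene","top","wrist"): cv2.imwrite(f"pics/{n}5.png",cams.camera(n)["img"])
E
```

```text
[ 0.60158524 -0.01391026  0.17416025] [-0.3   0.77  0.46  1.78 -0.5   0.71  0.45] [ 0.17099944  0.17800453 -0.03127141]
```

View pics/scene5.png

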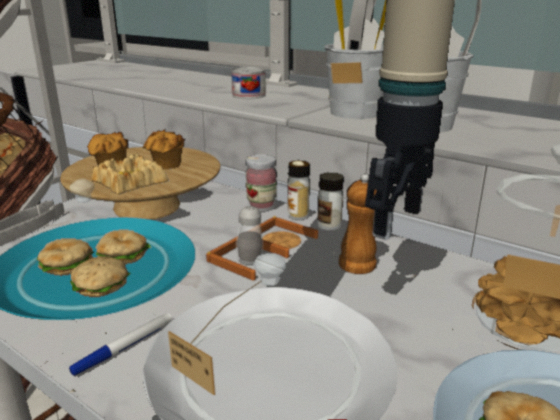

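View pics/top5.png

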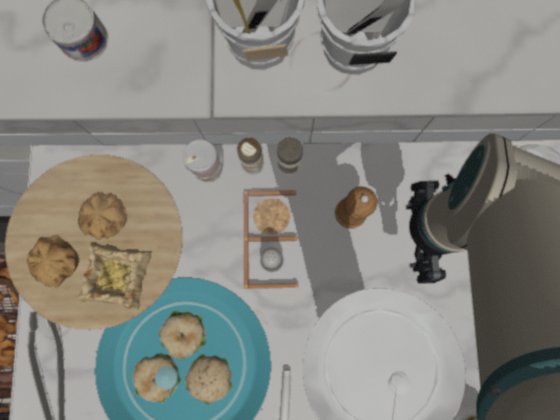

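View pics/wrist5.png

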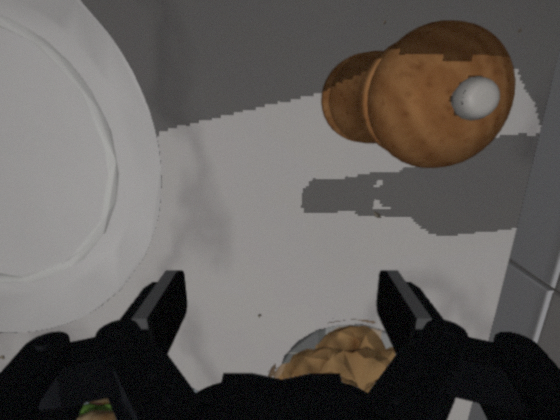

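The scene view shows the wrist column staying slim well above the jar's 240 mm. The tool stands on the right of the mill and in line with it, so I go down to pushing height.

Call:
send_rows:
  moves:
    - [0, [0, 0, 2], 0]
    - [0, [0, 0, 2], 0]
    - [0, [0, 0, 2], 0]
    - [0, [0, 0, 2], 0]
    - [0, [0, 0, 1.5], 0]
    - [0, [0, 0, 0], 0]
    - [0, [0, 0, 0], 0]
    - [0, [0, 0, 0], 0]

```text
clock: 8.25
tcp_pos: [0.6022, -0.0138, 0.08]
orientation: [2.201, 2.24, 0.002]
contact_force: [0.2, 0.5, -0.5]
opening: 0.996
```

```bash
cat >> h.py <<'E'
from scipy.spatial.transform import Rotation as Ro
def snap(tag):
    s=readout.read_state(); t=s["tcp_pos"];RT=Ro.from_rotvec(s["orientation"]).as_matrix()
    print("t",s["clock"],t.round(4),"F",s["contact_force"].round(1),"yawvec",RT[:2,0].round(3))
    c=cams.camera("scene")
    a=spotter.search_frame("scene","pepper_mill");d=cams.camera("top");b=spotter.search_frame("top","pepper_mill")
    obs=[(k,np.array(r[0]["extent"])) for k,r in((c,a),(d,b)) if r and r[0]["conf"]>.5]
    print([np.r_[r[0]["extent"],r[0]["conf"]].round(2).tolist() for r in (a,b) if r])
    im=cv2.resize(c["img"][140:290,230:430],None,fx=4,fy=4,interpolation=cv2.INTER_CUBIC)
    cv2.imwrite(f"pics/s_{tag}.png",im)
    cv2.imwrite(f"pics/t_{tag}.png",cv2.resize(d["img"][160:310,230:430],None,fx=4,fy=4,interpolation=cv2.INTER_CUBIC))
    for i in (0,1):
        if len(obs)>i:
            f=lambda p:box(proj(obs[i][0],cyl(p[0],p[1],MILL)))-obs[i][1]
            q=least_squares(f,[.658,.07],loss="soft_l1"); print("mill",q.x.round(4),q.fun.round(1),"in tool mm",((RT.T@(np.r_[q.x,0]-t))[:2]*1000).round(1))
    return c,d,t,RT
E
python3 -c "
from h import *
c,d,t,RT=snap('6')
print('tip px zoom',[((p-[230,140])*4).round() for p in proj(c,[t+RT@np.array([0,.057,.061]),t+RT@np.array([.011,.057,.061])])])
"
```

```text
t 8.25 [ 0.6022 -0.0138  0.08  ] F [ 0.2  0.5 -0.5] yawvec [-0.017  1.   ]
[[338.8, 174.4, 374.6, 275.5, 0.87], [336.8, 186.4, 379.2, 227.3, 0.82]]
mill [0.6474 0.0706] [-4.5 -1.4  2.   0.4] in tool mm [83.7 46.4]
mill [0.657  0.0664] [-1.  -1.4  0.7  2.6] in tool mm [79.3 56. ]
tip px zoom [array([713., 516.]), array([685., 507.])]
```

View pics/s_6.png

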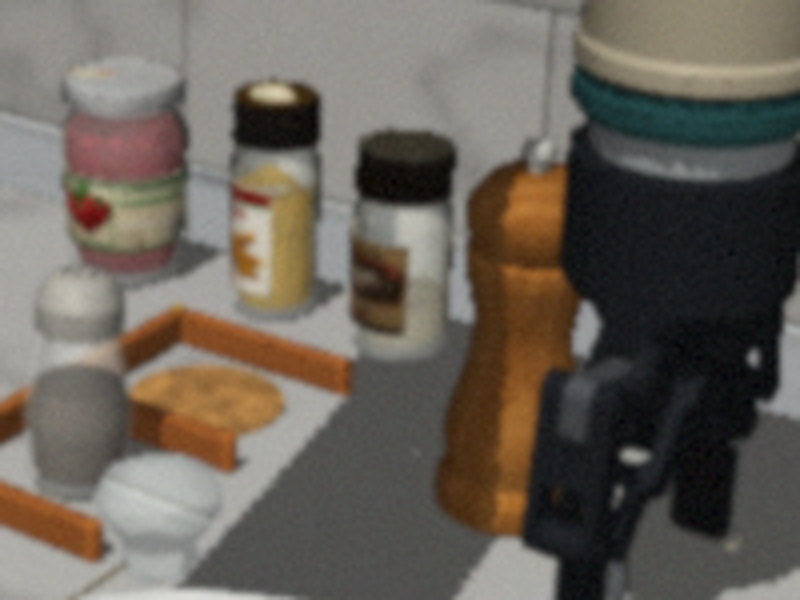

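View pics/t_6.png

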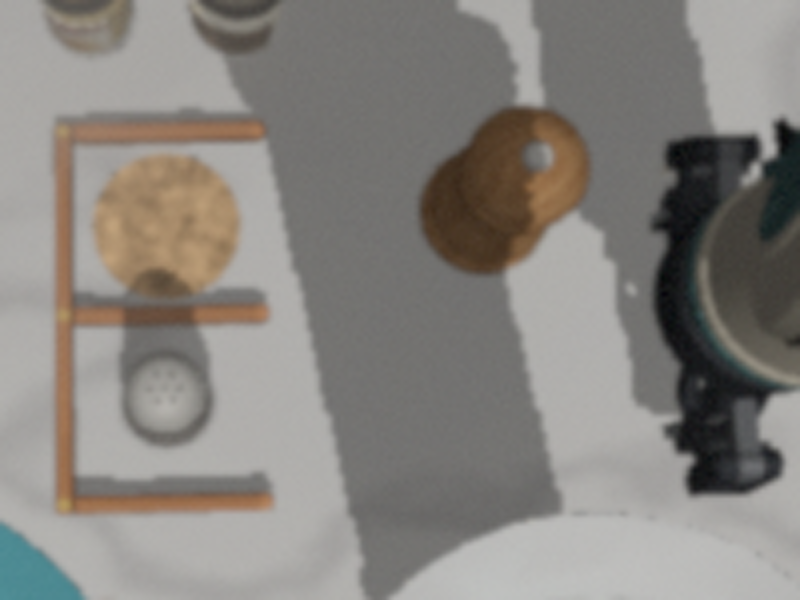

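Call:
send_rows:
  moves:
    - [0, [0, -0.1, 0.5], 0]
    - [0, [0, 0, 0.5], 0]
    - [0, [1, 0, 0], 0]
    - [0, [1, 0, 0], 0]
    - [0, [1, 0, 0], 0]
    - [0, [0, 0, 0], 0]
    - [0, [0, 0, 0], 0]
    - [0, [0, 0, 0], 0]

```text
clock: 9.25
tcp_pos: [0.6, 0.0159, 0.069]
orientation: [2.202, 2.24, -0.0]
contact_force: [-0.1, -0.4, 0.3]
opening: 0.998
```

```bash
python3 -c "
from h import *
c,d,t,RT=snap('7')
cv2.imwrite('pics/w7.png',cams.camera('wrist')['img'])
"
```

```text
t 9.25 [0.6    0.0159 0.069 ] F [-0.1 -0.4  0.3] yawvec [-0.017  1.   ]
[[340.9, 186.4, 376.2, 274.3, 0.88], [336.7, 185.8, 380.5, 231.6, 0.75]]
mill [0.6514 0.0701] [ -4.9 -14.    2.1   0.6] in tool mm [53.4 52.3]
mill [0.6549 0.0653] [-0.2  0.5  0.2 -0.6] in tool mm [48.5 55.7]
```

View pics/s_7.png

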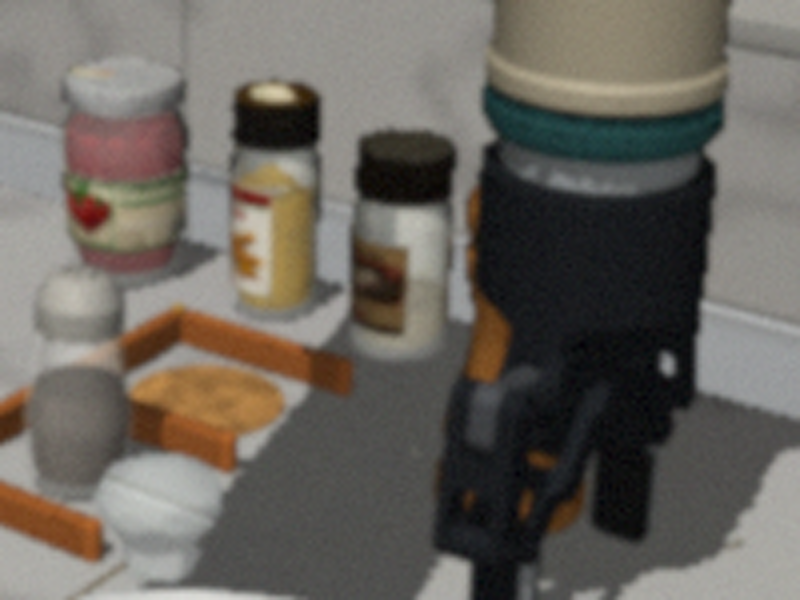

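View pics/t_7.png

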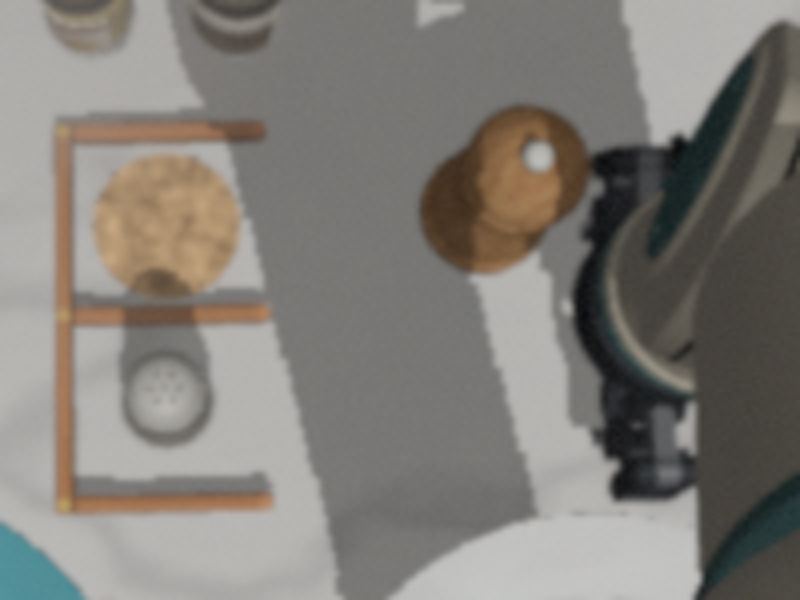

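View pics/w7.png

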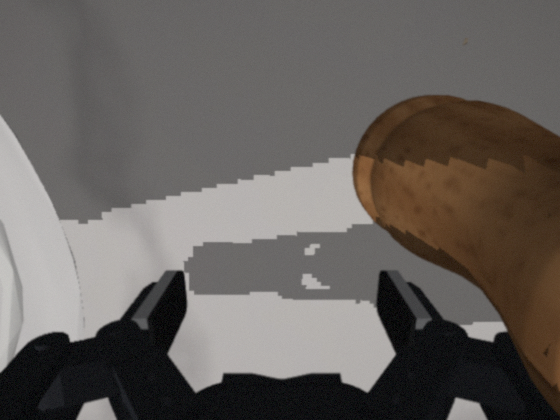

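```bash
python3 -c "
from h import *
d=cams.camera('top');s=readout.read_state(); t=s['tcp_pos'];RT=Ro.from_rotvec(s['orientation']).as_matrix()
Z=lambda u,v:(230+u/4,160+v/4)
for z in (.03,.06,.09,.11): print(z,[ ((RT.T@(onz(d,*Z(*p),z)-t))*1000).round(1)[:2] for p in ((592,165),(605,150),(582,225),(588,155),(540,155),(613,490),(597,440))])
cv2.imwrite('pics/t7z.png',cv2.resize(d['img'][180:290,330:400],None,fx=7,fy=5.4,interpolation=cv2.INTER_CUBIC))
"
```

```text
0.03 [array([ 5.8, 75.5]), array([-0.4, 82.2]), array([11.7, 48.7]), array([ 7.3, 80.1]), array([28.6, 80.7]), array([  4.6, -67.7]), array([ 10.3, -46. ])]
0.06 [array([11.8, 70.3]), array([ 5.8, 76.7]), array([17.4, 44.4]), array([13.2, 74.7]), array([33.8, 75.2]), array([ 10.6, -67.8]), array([ 16.1, -46.9])]
0.09 [array([17.7, 65.1]), array([12. , 71.2]), array([23.2, 40.1]), array([19.2, 69.3]), array([39. , 69.8]), array([ 16.6, -68. ]), array([ 21.9, -47.9])]
0.11 [array([21.7, 61.6]), array([16.1, 67.6]), array([27. , 37.3]), array([23.1, 65.7]), array([42.4, 66.2]), array([ 20.6, -68.1]), array([ 25.8, -48.5])]
```

View pics/t7z.png

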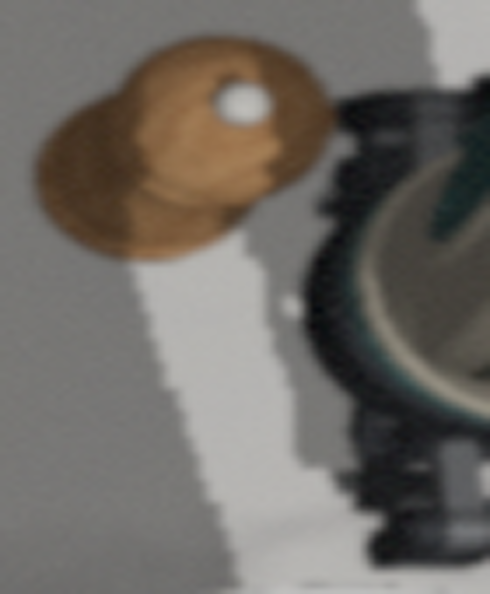

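Call:
send_rows:
  moves:
    - [0, [0.2, 0, 0], 0]
    - [0, [0.2, 0, 0], 0]
    - [0, [0.2, 0, 0], 0]
    - [0, [0.2, 0, 0], 0]
    - [0, [0.2, 0, 0], 0]
    - [0, [0.2, 0, 0], 0]
    - [0, [0.2, 0, 0], 0]
    - [0, [0.2, 0, 0], 0]
    - [0, [0.2, 0, 0], 0]
    - [0, [0.2, 0, 0], 0]
    - [0, [0, 0, 0], 0]

```text
clock: 10.65
tcp_pos: [0.5996, 0.0366, 0.0689]
orientation: [-2.202, -2.241, -0.0]
contact_force: [0.0, -1.4, 1.4]
opening: 1.005
```

```bash
python3 -c "
from h import *
c,d,t,RT=snap('8')
"
```

```text
t 10.65 [0.5996 0.0366 0.0689] F [ 0.  -1.4  1.4] yawvec [-0.018  1.   ]
[[348.4, 250.2, 365.8, 273.3, 0.48], [333.4, 183.5, 371.2, 230.5, 0.73]]
mill [0.6581 0.0777] [-3.7  0.9  1.4 -1.2] in tool mm [40.  59.2]
```

View pics/t_8.png

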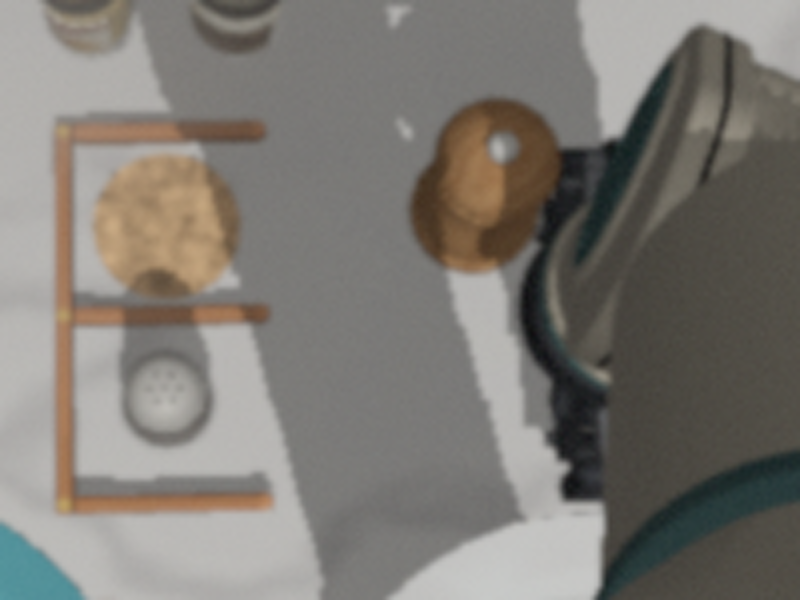

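View pics/s_8.png

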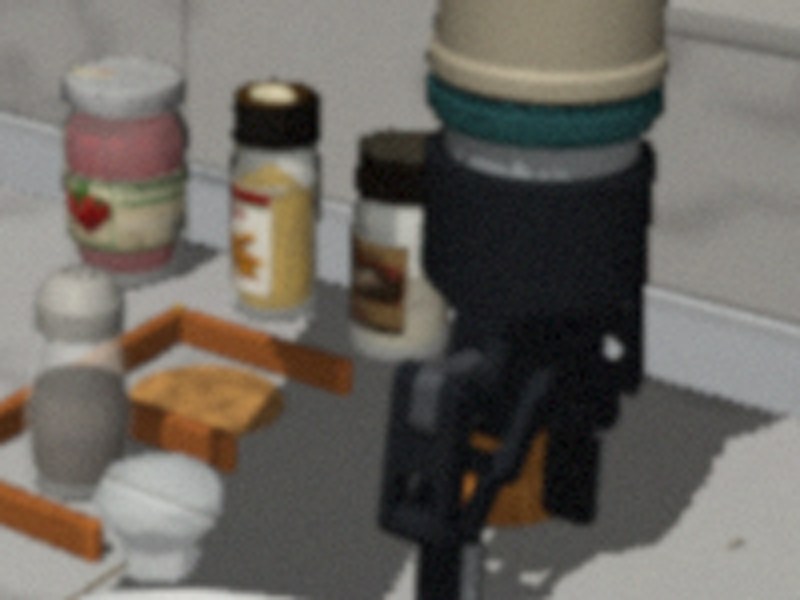

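Compared with before contact, the top view shows the knob moved about 14 mm but the foot only about 4 mm. The mill is leaning, so something high on the gripper is touching the head. I back off gently and re-measure.

Call:
send_rows:
  moves:
    - [0, [-0.1, 0, 0], 0]
    - [0, [-0.2, 0, 0], 0]
    - [0, [-0.2, 0, 0], 0]
    - [0, [-0.2, 0, 0], 0]
    - [0, [-0.3, 0, 0], 0]
    - [0, [-0.5, 0, 0], 0]
    - [0, [-0.5, 0, 0], 0]
    - [0, [0, 0, 0], 0]
    - [0, [0, 0, 0], 0]

```text
clock: 11.75
tcp_pos: [0.6, 0.0161, 0.0689]
orientation: [-2.203, -2.24, -0.0]
contact_force: [-0.3, 0.2, 0.0]
opening: 1.0
```

```bash
python3 -c "
from h import *
c,d,t,RT=snap('9')
"
```

```text
t 11.75 [0.6    0.0161 0.0689] F [-0.3  0.2  0. ] yawvec [-0.017  1.   ]
[[337.0, 185.0, 371.1, 270.9, 0.66], [333.2, 186.8, 374.9, 229.8, 0.97]]
mill [0.6559 0.0806] [ -5.2 -14.9   2.1   0.6] in tool mm [63.5 57. ]
mill [0.6554 0.0731] [-1.  -0.8  0.7  1. ] in tool mm [56.1 56.4]
```

View pics/t_9.png

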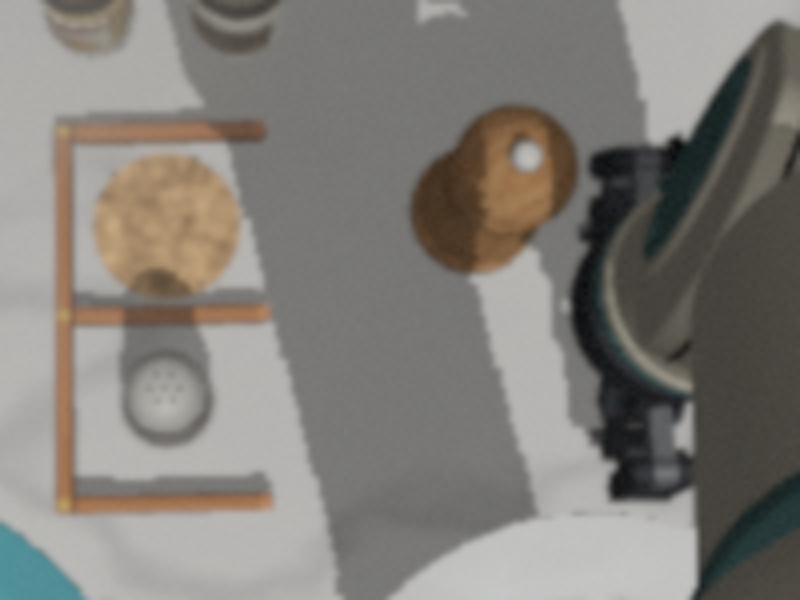

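It came back upright, about 5 mm further along. The head was touched by the wide top of the knuckle, which is about 40 mm across.

New plan:
- Use the fully open finger's outer back, with the tips just above the table. First contact then falls on the belly at about 50 mm, and the body stays far from the head.
- Rotate 25° for the first short leg so the rear finger clears the jar.
- Square up after that and push straight into the bay.

Call:
send_rows:
  moves:
    - [0, [-1, 0, 0], 0]
    - [0, [-0.5, 0, -2], 0]
    - [0, [0, 0, -4], 0]
    - [0, [0, 0, -4], 0]
    - [0, [0, 0, -4], 0]
    - [0, [0, 0, -4], 0]
    - [0, [0, 0, -2], 0]
    - [0, [0, 0, 0], -8]
    - [0, [0, 0, 0], -8]
    - [0, [0, 0, 0], -8]
    - [0, [0, 0, 0], -8]
    - [0, [0, 0, 0], 0]

```text
clock: 13.15
tcp_pos: [0.6, 0.0003, 0.2691]
orientation: [1.5, 2.76, 0.0]
contact_force: [-0.5, 0.4, 0.5]
opening: 0.999
```

Call:
send_rows:
  moves:
    - [0, [0, 0, 0], -8]
    - [0, [0, 0, 0], -8]
    - [0, [0, 0, 0], -8]
    - [0, [0, 0, 0], -8]
    - [0, [0, 0, 0], 0]
    - [0, [0, 0, 0], 0]

```text
clock: 13.75
tcp_pos: [0.6001, 0.0008, 0.2688]
orientation: [-0.689, -3.065, 0.0]
contact_force: [-0.3, -0.4, -0.2]
opening: 1.0
```

```bash
python3 - <<'E'
from h import *
c,d,t,RT=snap('10')
print(readout.read_state()["joint_pos"].round(2))
fit("pepper_mill",MILL,[.657,.073])
cv2.imwrite("pics/w10.png",cams.camera("wrist")["img"])
im=d["img"]
cv2.imwrite("pics/t10.png",im)
E
```

```text
t 13.75 [0.6001 0.0008 0.2688] F [-0.3 -0.4 -0.2] yawvec [-0.904  0.428]
[[336.6, 174.7, 377.5, 274.5, 0.88], [334.2, 182.5, 374.4, 229.7, 0.82]]
mill [0.6508 0.07  ] [-0.7 -2.2  0.7  0.6] in tool mm [-16.2  84.3]
mill [0.6596 0.0731] [-2.   0.9  1.2 -1.2] in tool mm [-22.9  90.8]
[-0.19  0.61  0.23  1.7  -0.17  0.85  1.25]
pepper_mill [0.6565 0.0727] ['scene', 'top'] [ 1.2 -4.3 -0.5 -1.8 -1.1  0.2  2.1  1. ]
```

View pics/t10.png

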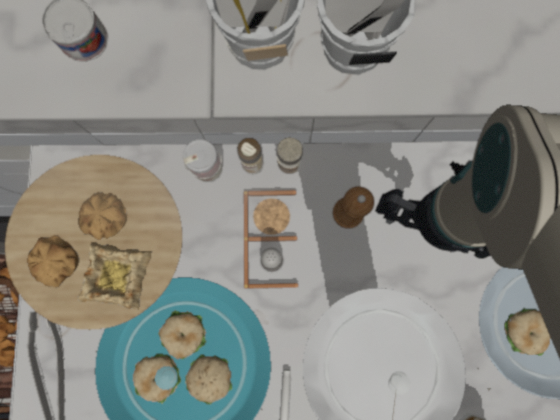

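View pics/w10.png

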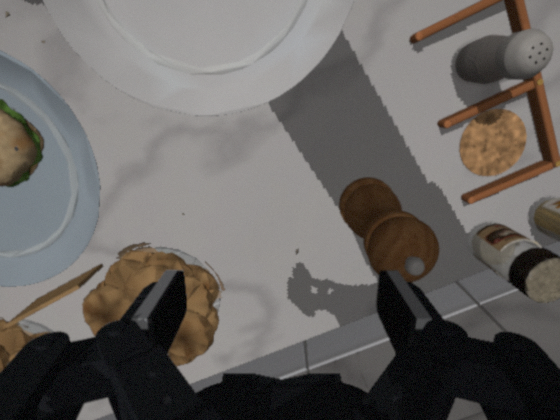

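```bash
python3 - <<'E'
from h import *
w=cams.camera("wrist");s=readout.read_state()
for p in ((222,290),(205,262),(150,246),(120,246)): print(p,onz(w,*p,0).round(3))
d=cams.camera("top")
E
```

```text
(222, 290) [ 0.687 -0.115  0.   ]
(205, 262) [ 0.647 -0.115  0.   ]
(150, 246) [ 0.604 -0.162  0.   ]
(120, 246) [ 0.589 -0.192  0.   ]
```

Call:
send_rows:
  moves:
    - [0, [-1.1, -1, 0], 0]
    - [0, [-1, -1.1, 0], 0]
    - [0, [0, 0, 3], 0]
    - [0, [0, 0, 3], 0]
    - [0, [0, 0, 3], 0]
    - [0, [0, 0, 0], 0]
    - [0, [0, 0, 0], 0]

```text
clock: 15.0
tcp_pos: [0.6107, -0.0281, 0.179]
orientation: [-0.682, -3.066, 0.001]
contact_force: [-0.7, -0.9, 0.7]
opening: 0.999
```

```bash
python3 - <<'E'
from h import *
c,d,t,RT=snap('11')
w=cams.camera("wrist");cv2.imwrite("pics/w11.png",w["img"])
cv2.imwrite("pics/s11.png",c["img"])
E
```

```text
t 15.0 [ 0.6107 -0.0281  0.179 ] F [-0.7 -0.9  0.7] yawvec [-0.906  0.424]
[[335.9, 173.2, 378.2, 276.3, 0.69]]
mill [0.648  0.0684] [-0.1  0.   0.1 -0. ] in tool mm [  7.1 103.3]
```

View pics/w11.png

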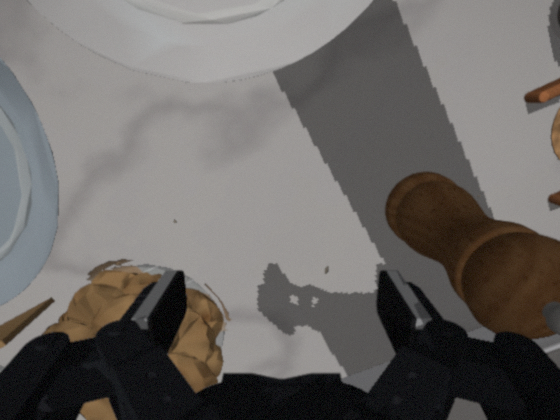

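View pics/s11.png

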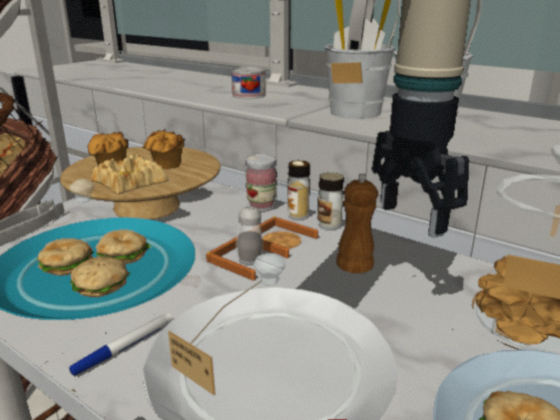

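View pics/t_11.png

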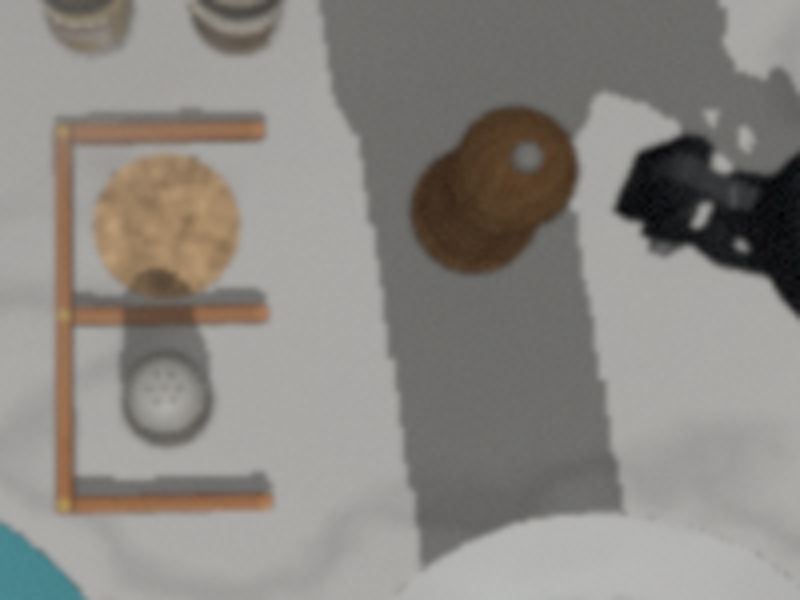

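Call:
send_rows:
  moves:
    - [0, [0, 0, 3], 0]
    - [0, [0, 0, 3], 0]
    - [0, [0, 0, 2.4], 0]
    - [0, [0, 0, 1.5], 0]
    - [0, [0, 0, 0.7], 0]
    - [0, [0, 0, 0.5], 0]
    - [0, [0, 0, 0], 0]
    - [0, [0, 0, 0], 0]

```text
clock: 16.05
tcp_pos: [0.611, -0.0266, 0.0688]
orientation: [0.68, 3.066, 0.0]
contact_force: [0.6, -0.4, 0.5]
opening: 0.999
```

```bash
python3 - <<'E'
from h import *
c,d,t,RT=snap('12')
for yz in ((57,61),(57,20),(75,15),(75,-35)):
  print(yz,[((p-[230,140])*4).round() for p in proj(c,t+RT@np.array([-.011,yz[0]/1e3,yz[1]/1e3]))])
cv2.imwrite("pics/s12z.png",cv2.resize(c["img"][170:290,320:480],None,fx=5,fy=5,interpolation=cv2.INTER_CUBIC))
E
```

```text
t 16.05 [ 0.611  -0.0266  0.0688] F [ 0.6 -0.4  0.5] yawvec [-0.906  0.423]
[[336.4, 172.1, 378.4, 274.2, 0.71], [333.6, 184.3, 377.1, 230.0, 0.55]]
mill [0.6532 0.0707] [-0.1 -0.2  0.1  0.1] in tool mm [  3. 106.]
mill [0.6575 0.0706] [-0.1  0.4  0.1 -0.4] in tool mm [ -1.  107.8]
(57, 61) [array([610., 530.])]
(57, 20) [array([619., 432.])]
(75, 15) [array([590., 399.])]
(75, -35) [array([600., 275.])]
```

View pics/s12z.png

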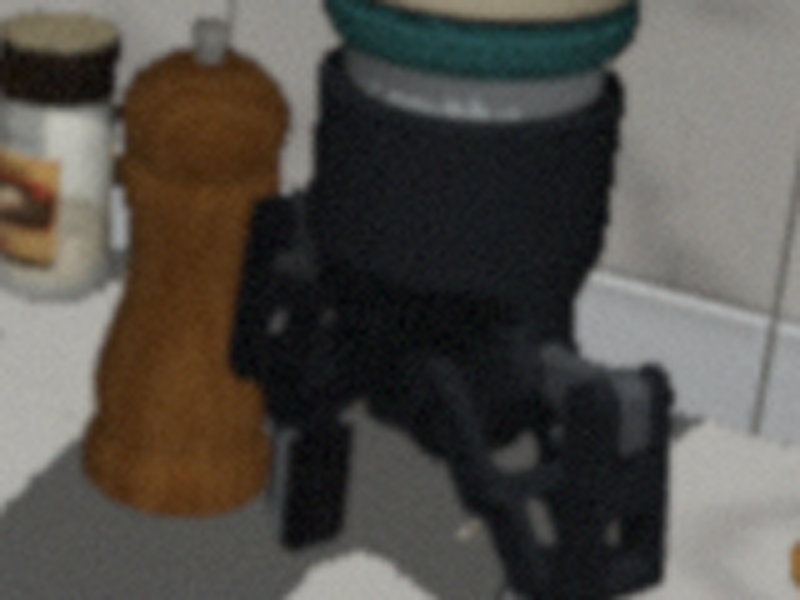

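View pics/t_12.png

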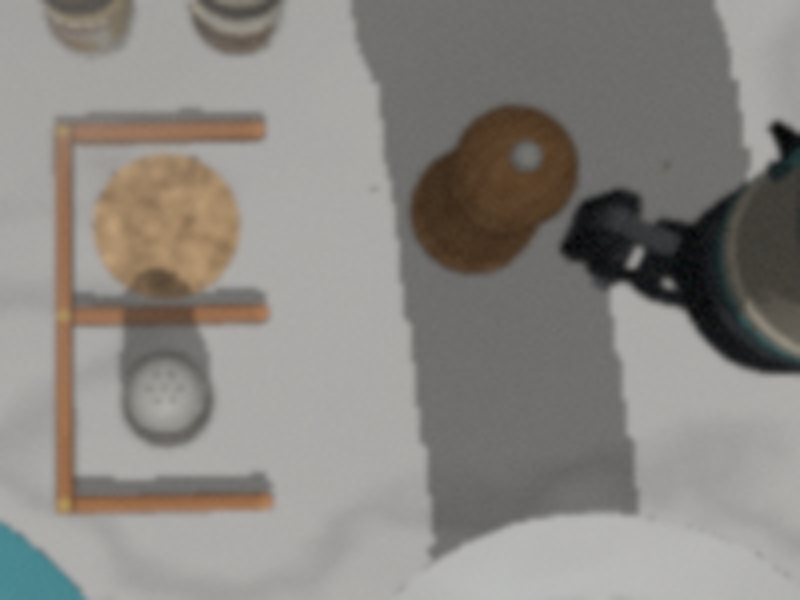

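Call:
send_rows:
  moves:
    - [0, [0, 0, 0.3], 0]
    - [0, [0, 0.2, 0], 0]
    - [0, [0, 0.2, 0], 0]
    - [0, [0, 0.2, 0], 0]
    - [0, [0, 0.2, 0], 0]
    - [0, [0, 0.2, 0], 0]
    - [0, [0, 0.2, 0], 0]
    - [0, [0, 0.2, 0], 0]
    - [0, [0, 0.2, 0], 0]
    - [0, [0, 0, 0], 0]
    - [0, [0, 0, 0], 0]

```text
clock: 17.35
tcp_pos: [0.6171, -0.0123, 0.065]
orientation: [0.68, 3.067, -0.0]
contact_force: [-2.3, -2.3, 2.4]
opening: 1.002
```

```bash
python3 - <<'E'
from h import *
c,d,t,RT=snap('13')
E
```

```text
t 17.35 [ 0.6171 -0.0123  0.065 ] F [-2.3 -2.3  2.4] yawvec [-0.906  0.423]
[[335.8, 167.3, 373.2, 270.0, 0.56], [332.8, 177.6, 369.2, 229.3, 0.86]]
mill [0.6635 0.0821] [-2.3  1.2  1.6 -0.8] in tool mm [ -2.2 105.2]
mill [0.6665 0.0804] [-4.7  1.5  1.5 -4.5] in tool mm [ -5.6 104.9]
```

View pics/t_13.png

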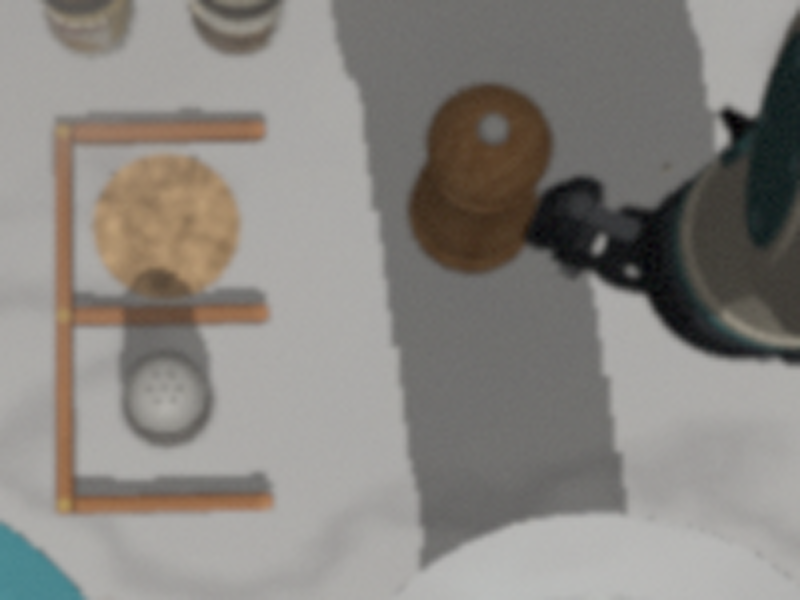

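View pics/s_13.png

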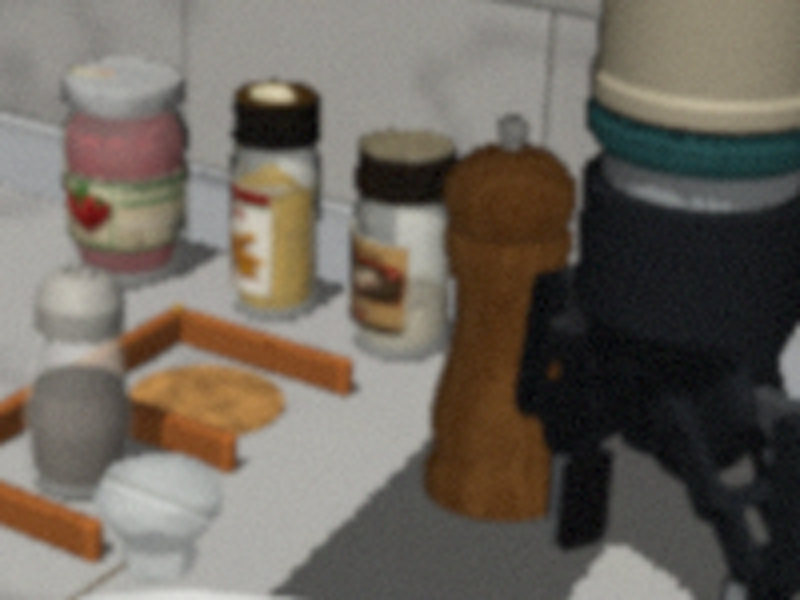

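It is leaning again (knob +17 mm, foot still), so I back off straight away.

Call:
send_rows:
  moves:
    - [0, [0, -0.1, 0], 0]
    - [0, [0, -0.2, 0], 0]
    - [0, [0, -0.2, 0], 0]
    - [0, [0, -0.2, 0], 0]
    - [0, [0, -0.3, 0], 0]
    - [0, [0, -0.4, 0], 0]
    - [0, [0, -0.4, 0], 0]
    - [0, [0, 0, 0], 0]
    - [0, [0, 0, 0], 0]

```text
clock: 18.45
tcp_pos: [0.6095, -0.0286, 0.065]
orientation: [0.681, 3.067, 0.0]
contact_force: [-0.1, 0.5, 1.0]
opening: 0.999
```

```bash
python3 - <<'E'
from h import *
c,d,t,RT=snap('14')
E
```

```text
t 18.45 [ 0.6095 -0.0286  0.065 ] F [-0.1  0.5  1. ] yawvec [-0.906  0.423]
[[334.6, 172.1, 377.4, 274.1, 0.57], [333.3, 185.6, 376.0, 227.5, 0.84]]
mill [0.6521 0.0724] [ 0.4 -0.2 -0.3  0.2] in tool mm [  4.2 109.5]
mill [0.658  0.0719] [-0.5 -1.2  0.4  1.8] in tool mm [ -1.4 111.5]
```

View pics/t_14.png

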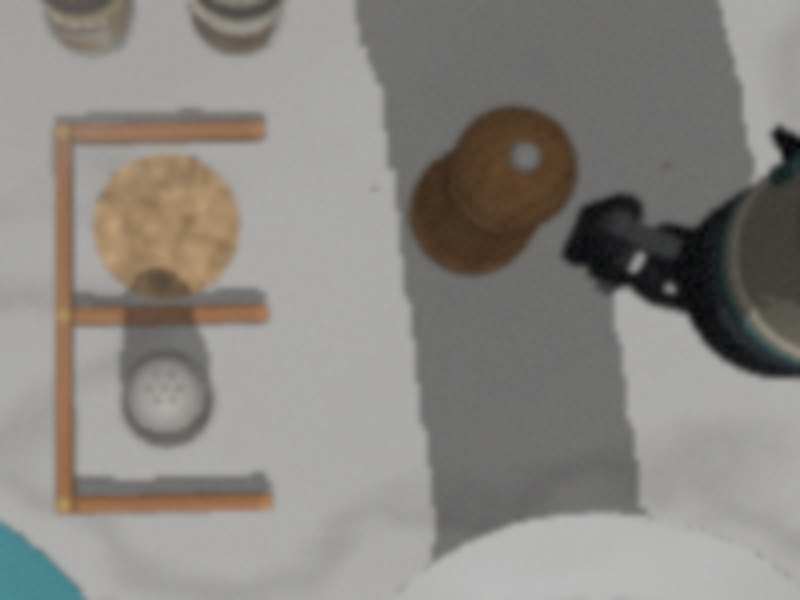

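View pics/s_14.png

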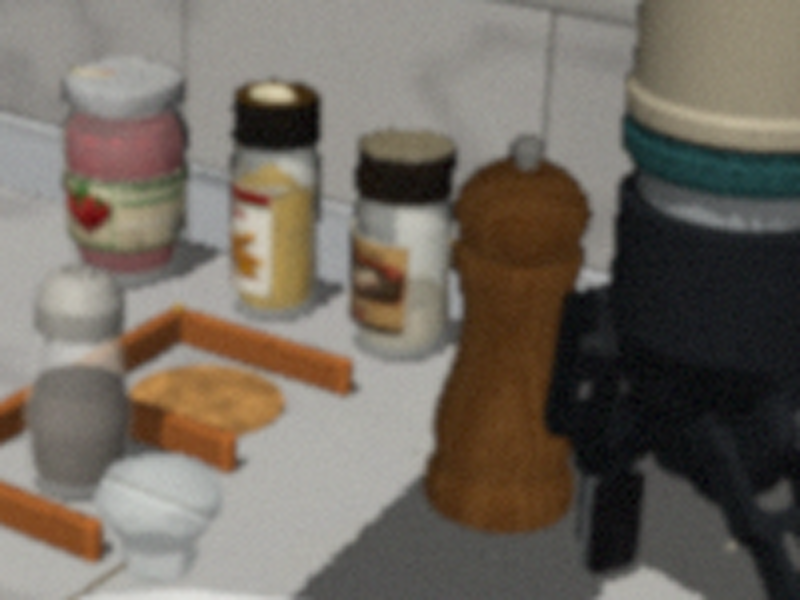

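Upright again. The toppling at about 50 mm shows that only low contact will slide. I use the wrist camera to measure how far the palm and knuckles reach along tool x, to find a clear side-push pose.

```bash
python3 - <<'E'
from h import *
s=readout.read_state(); t=s["tcp_pos"];RT=Ro.from_rotvec(s["orientation"]).as_matrix()
w=cams.camera("wrist")
g=w["img"][240:420].astype(float); g=np.clip(g*2.2,0,255).astype(np.uint8)
cv2.imwrite("pics/w15.png",cv2.resize(g,(800,514)))  # scale 1.43 x,2.857y
o,_=ray(w,280,200); ot=RT.T@(o-t)*1000
def tl(u,v):
    _,d=ray(w,u,v); return RT.T@d
for p in ((280,374),(230,376),(120,322),(60,335),(165,272),(182,272),(182,320),(395,272),(430,322)):
    d=tl(*p); print(p,[ (z,*(ot+d*(z-ot[2])/d[2])[:2].round(0)) for z in (-50,-40,-30,-20,0,20,40,60)])
E
```

```text
(280, 374) [(-50, np.float64(57.0), np.float64(1.0)), (-40, np.float64(47.0), np.float64(1.0)), (-30, np.float64(38.0), np.float64(1.0)), (-20, np.float64(28.0), np.float64(1.0)), (0, np.float64(9.0), np.float64(0.0)), (20, np.float64(-10.0), np.float64(0.0)), (40, np.float64(-30.0), np.float64(0.0)), (60, np.float64(-49.0), np.float64(0.0))]
(230, 376) [(-50, np.float64(57.0), np.float64(-3.0)), (-40, np.float64(47.0), np.float64(-5.0)), (-30, np.float64(37.0), np.float64(-7.0)), (-20, np.float64(28.0), np.float64(-9.0)), (0, np.float64(8.0), np.float64(-13.0)), (20, np.float64(-11.0), np.float64(-17.0)), (40, np.float64(-31.0), np.float64(-21.0)), (60, np.float64(-50.0), np.float64(-25.0))]
(120, 322) [(-50, np.float64(62.0), np.float64(-11.0)), (-40, np.float64(54.0), np.float64(-17.0)), (-30, np.float64(47.0), np.float64(-22.0)), (-20, np.float64(40.0), np.float64(-28.0)), (0, np.float64(25.0), np.float64(-40.0)), (20, np.float64(10.0), np.float64(-51.0)), (40, np.float64(-4.0), np.float64(-63.0)), (60, np.float64(-19.0), np.float64(-74.0))]
(60, 335) [(-50, np.float64(61.0), np.
[... 1394 characters left out ...]
(395, 272) [(-50, np.float64(66.0), np.float64(9.0)), (-40, np.float64(60.0), np.float64(12.0)), (-30, np.float64(55.0), np.float64(16.0)), (-20, np.float64(50.0), np.float64(20.0)), (0, np.float64(39.0), np.float64(28.0)), (20, np.float64(28.0), np.float64(35.0)), (40, np.float64(18.0), np.float64(43.0)), (60, np.float64(7.0), np.float64(51.0))]
(430, 322) [(-50, np.float64(62.0), np.float64(12.0)), (-40, np.float64(54.0), np.float64(17.0)), (-30, np.float64(47.0), np.float64(22.0)), (-20, np.float64(40.0), np.float64(27.0)), (0, np.float64(25.0), np.float64(38.0)), (20, np.float64(10.0), np.float64(49.0)), (40, np.float64(-4.0), np.float64(59.0)), (60, np.float64(-19.0), np.float64(70.0))]
```

View pics/w15.png

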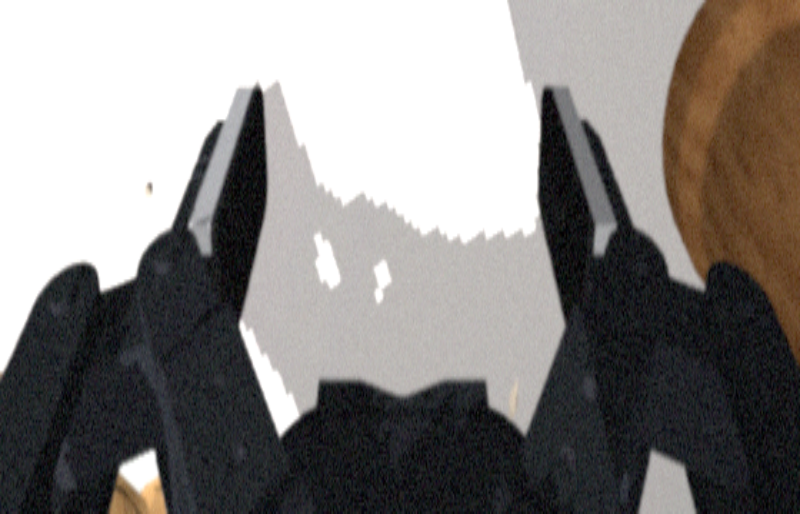

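The side push is off by only a few millimetres at head level: knuckle top half-width about 17 mm, against fingertip half-width about 9 mm. At the lowest tool height the knuckle top sits below the head. The fingertip then pushes on the foot ring with at most a slight lean, which cannot run away because the tip carries the push. I turn back to that pose, low down.

Call:
send_rows:
  moves:
    - [0, [0, 0, -1.5], 0]
    - [0, [0, 0, -1.5], 0]
    - [0, [0, 0, 0], 8]
    - [0, [0, 0, 0], 8]
    - [0, [0, 0, 0], 8]
    - [0, [0, 0, 0], 8]
    - [0, [0, 0, 0], 8]
    - [0, [0, 0, 0], 8]
    - [0, [0, 0, 0], 8]
    - [0, [0, 0, 0], 8]
    - [0, [0, 0, 0], 0]
    - [0, [0, 0, 0], 0]

```text
clock: 19.9
tcp_pos: [0.61, -0.0281, 0.0959]
orientation: [2.197, 2.244, 0.002]
contact_force: [-0.8, 0.7, 0.9]
opening: 0.999
```

```bash
python3 - <<'E'
from h import *
c,d,t,RT=snap('16')
E
```

```text
t 19.9 [ 0.61   -0.0281  0.0959] F [-0.8  0.7  0.9] yawvec [-0.021  1.   ]
[[335.0, 171.0, 377.9, 275.1, 0.89], [332.3, 185.6, 374.7, 227.9, 0.75]]
mill [0.6517 0.0714] [ 0.4  1.1 -0.3 -0.5] in tool mm [98.6 43.7]
mill [0.6578 0.0738] [-0.5 -1.1  0.4  1.5] in tool mm [100.8  49.8]
```

View pics/s_16.png

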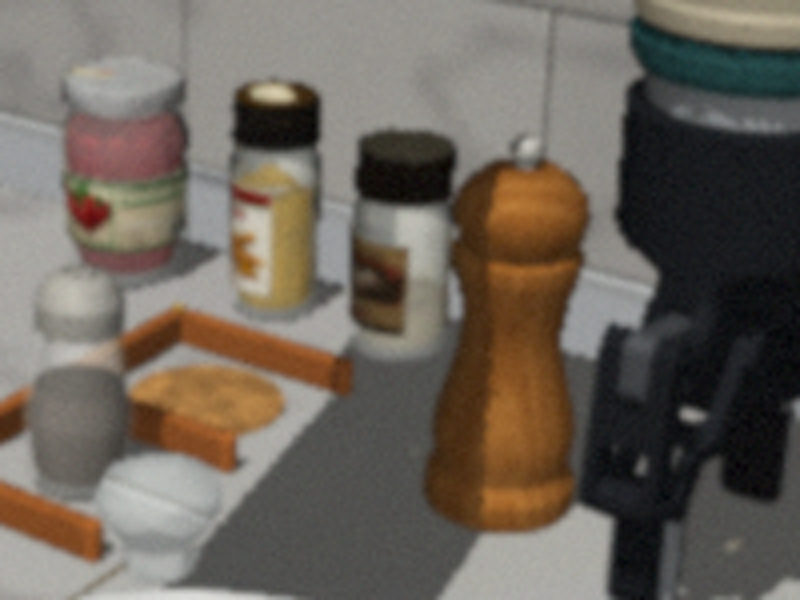

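View pics/t_16.png

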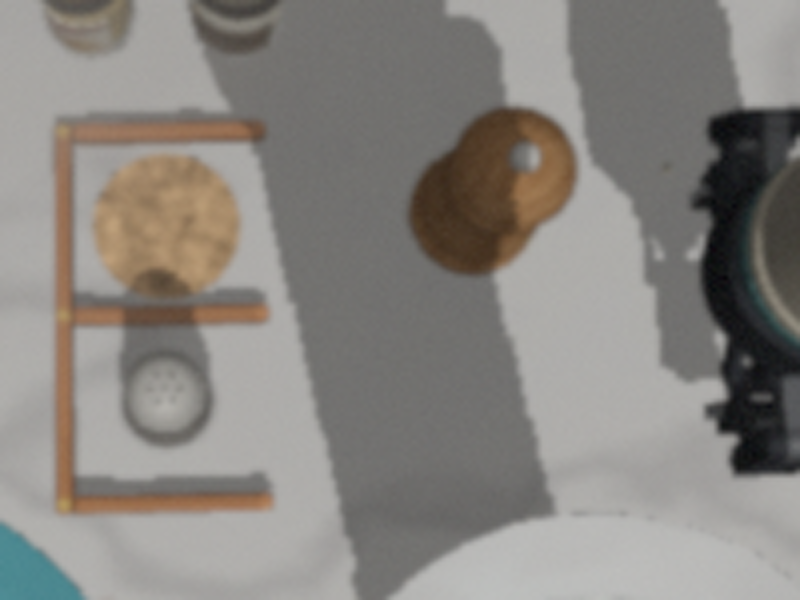

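```bash
python3 -c "
from h import *
d=cams.camera('top');s=readout.read_state(); t=s['tcp_pos'];RT=Ro.from_rotvec(s['orientation']).as_matrix()
Z=lambda u,v:(230+u/4,160+v/4)
for zt in (60,50,20,10,0,-20,-40,-55,-80): print(zt,[ ((RT.T@(onz(d,*Z(*p),t[2]-zt/1000)-t))*1000).round(0)[:2].tolist() for p in ((709,125),(693,195),(703,270),(733,455),(706,410))])
im=d['img'][175:295,395:515]
im=np.clip(im.astype(float)*2,0,255).astype(np.uint8)
cv2.imwrite('pics/t16z.png',cv2.resize(im,None,fx=5,fy=5,interpolation=cv2.INTER_CUBIC))
c=cams.camera('scene');im=np.clip(c['img'][130:310,360:460].astype(float)*2.5,0,255).astype(np.uint8)
cv2.imwrite('pics/s16z.png',cv2.resize(im,None,fx=3.3,fy=3.3,interpolation=cv2.INTER_CUBIC))
P=lambda x,y,z:((proj(c,t+RT@np.array([x,y,z])/1000)[0]-[360,130])*3.3).round(0).tolist()
print('scene',{k:P(*k) for k in ((9,-57,20),(9,-57,60),(-9,-57,60),(13,-75,10),(-13,-75,10),(13,-72,-35),(-13,-72,-35),(17,-72,-35),(40,0,-55))})
"
```

```text
60 [[-1.0, 82.0], [8.0, 51.0], [5.0, 18.0], [-2.0, -63.0], [8.0, -43.0]]
50 [[1.0, 81.0], [10.0, 50.0], [8.0, 17.0], [0.0, -63.0], [11.0, -44.0]]
20 [[9.0, 75.0], [18.0, 45.0], [16.0, 13.0], [8.0, -64.0], [18.0, -45.0]]
10 [[12.0, 73.0], [20.0, 43.0], [18.0, 12.0], [11.0, -64.0], [21.0, -45.0]]
0 [[14.0, 71.0], [23.0, 42.0], [21.0, 11.0], [14.0, -64.0], [23.0, -46.0]]
-20 [[20.0, 67.0], [28.0, 39.0], [26.0, 8.0], [19.0, -65.0], [28.0, -47.0]]
-40 [[25.0, 63.0], [33.0, 36.0], [31.0, 6.0], [24.0, -65.0], [33.0, -48.0]]
-55 [[29.0, 60.0], [37.0, 33.0], [35.0, 4.0], [28.0, -65.0], [37.0, -48.0]]
-80 [[35.0, 55.0], [43.0, 29.0], [41.0, 1.0], [35.0, -66.0], [43.0, -49.0]]
scene {(9, -57, 20): [74.0, 451.0], (9, -57, 60): [65.0, 541.0], (-9, -57, 60): [108.0, 556.0], (13, -75, 10): [44.0, 444.0], (-13, -75, 10): [109.0, 466.0], (13, -72, -35): [57.0, 332.0], (-13, -72, -35): [124.0, 351.0], (17, -72, -35): [47.0, 329.0], (40, 0, -55): [82.0, 203.0]}
```

View pics/t16z.png

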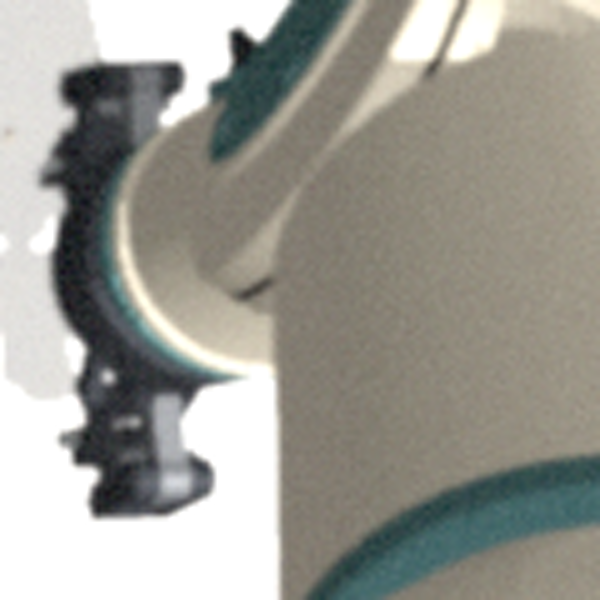

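View pics/s16z.png

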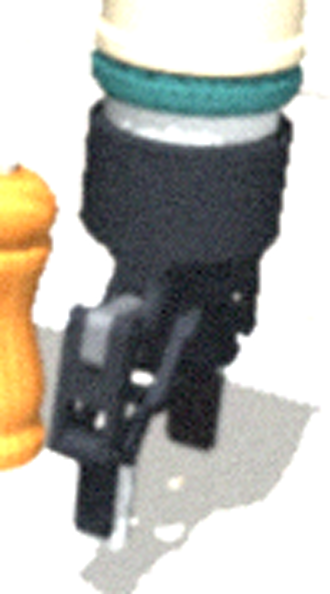

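The brightened side view gives better dimensions:
- The knuckle is about ±14 mm wide and reaches y of about 71.
- The pads are ±11 mm at y of about 43–50, and the finger's back edge is only ±7 mm. My first push met that narrow edge, so the knuckle touched the head.
- The collar radius is about 37 mm.

Pushing with the pad's side (mill at tool y of about 46 mm, TCP z of about 0.080) should clear everything.

Call:
send_rows:
  moves:
    - [0, [0, 0.4, 0.8], 0]
    - [0, [0, 0, 0.8], 0]
    - [0, [1, 0, 0], 0]
    - [0, [1, 0, 0], 0]
    - [0, [1, 0, 0], 0]
    - [0, [1, 0, 0], 0]
    - [0, [1, 0, 0], 0]
    - [0, [0.3, 0, 0], 0]
    - [0, [0, 0, 0], 0]
    - [0, [0, 0, 0], 0]

```text
clock: 21.2
tcp_pos: [0.6126, 0.0242, 0.079]
orientation: [2.202, 2.24, -0.0]
contact_force: [0.4, 0.5, -0.8]
opening: 1.001
```

```bash
cat >> h.py <<'E'
def snap2(tag):
    c,d,t,RT=snap(tag)
    a=np.clip(c["img"][140:300,240:420].astype(float)*1.6,0,255).astype(np.uint8);b=np.clip(d["img"][160:300,240:420].astype(float)*1.6,0,255).astype(np.uint8)
    a=cv2.resize(a,(400,356),interpolation=cv2.INTER_CUBIC);b=cv2.resize(b,(400,311),interpolation=cv2.INTER_CUBIC)
    b=cv2.copyMakeBorder(b,0,45,0,0,cv2.BORDER_CONSTANT)
    cv2.imwrite(f"pics/p_{tag}.png",np.hstack([a,b]))
    return c,d,t,RT
E
python3 -c "
from h import *
snap2('17')"
```

```text
t 21.2 [0.6126 0.0242 0.079 ] F [ 0.4  0.5 -0.8] yawvec [-0.017  1.   ]
[[336.0, 185.3, 373.9, 275.0, 0.58], [331.5, 183.8, 375.7, 230.2, 0.95]]
mill [0.6472 0.0723] [ -2.6 -12.5   1.7   0.6] in tool mm [47.5 35.4]
mill [0.6579 0.0735] [ 0.5  0.7 -0.4 -0.8] in tool mm [48.6 46.1]
```

View pics/p_17.png

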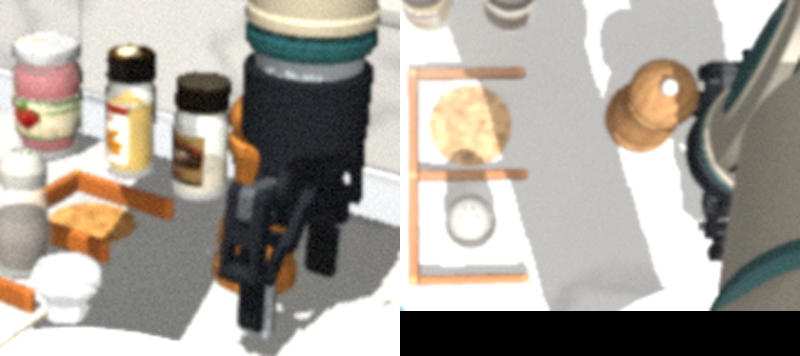

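Call:
send_rows:
  moves:
    - [0, [0.2, 0, 0], 0]
    - [0, [0.2, 0, 0], 0]
    - [0, [0.2, 0, 0], 0]
    - [0, [0.2, 0, 0], 0]
    - [0, [0.2, 0, 0], 0]
    - [0, [0.2, 0, 0], 0]
    - [0, [0.2, 0, 0], 0]
    - [0, [0.2, 0, 0], 0]
    - [0, [0, 0, 0], 0]

```text
clock: 22.3
tcp_pos: [0.6123, 0.041, 0.0789]
orientation: [-2.202, -2.241, -0.0]
contact_force: [0.0, -1.4, 0.2]
opening: 1.003
```

```bash
python3 -c "
from h import *
snap2('18')"
```

```text
t 22.3 [0.6123 0.041  0.0789] F [ 0.  -1.4  0.2] yawvec [-0.018  1.   ]
[[337.8, 201.6, 368.6, 273.8, 0.91], [329.2, 180.9, 370.2, 230.5, 0.77]]
mill [0.6463 0.0793] [ -8.6 -29.6   2.3   0.6] in tool mm [37.7 34.7]
mill [0.6614 0.0802] [-0.9  1.4  0.7 -3. ] in tool mm [38.3 49.8]
```

View pics/t_18.png

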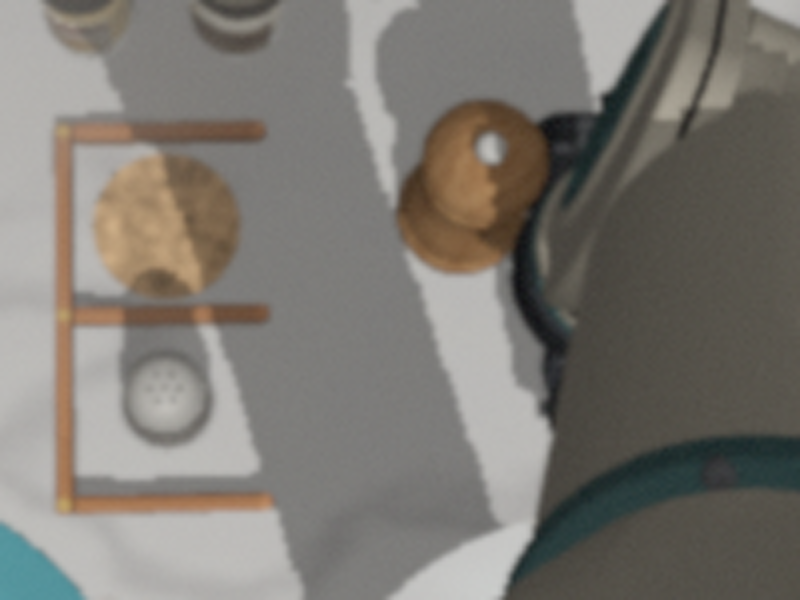

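The foot slid 6 mm with the tip, but the head still leaned about 2.7°. A feature near x = 17–18 mm is reaching head height. Lowering the tool puts that feature under the head and uses the wider foot ring, so I back off and drop 14 mm.

Call:
send_rows:
  moves:
    - [0, [-0.1, 0, 0], 0]
    - [0, [-0.2, 0, 0], 0]
    - [0, [-0.2, 0, 0], 0]
    - [0, [-0.3, 0, 0], 0]
    - [0, [-0.4, 0, 0], 0]
    - [0, [0, 0, 0.7], 0]
    - [0, [0, 0, 0.7], 0]
    - [0, [0, 0, 0], 0]
    - [0, [0, 0, 0], 0]

```text
clock: 23.4
tcp_pos: [0.6122, 0.0288, 0.0643]
orientation: [-2.201, -2.24, 0.001]
contact_force: [0.0, -1.0, -1.0]
opening: 1.001
```

```bash
python3 -c "
from h import *
snap2('19')"
```

```text
t 23.4 [0.6122 0.0288 0.0643] F [ 0. -1. -1.] yawvec [-0.018  1.   ]
[[332.0, 186.6, 371.5, 230.6, 0.84]]
mill [0.655  0.0776] [-2.3 -0.3  1.2  0.4] in tool mm [48.  43.7]
```

View pics/t_19.png

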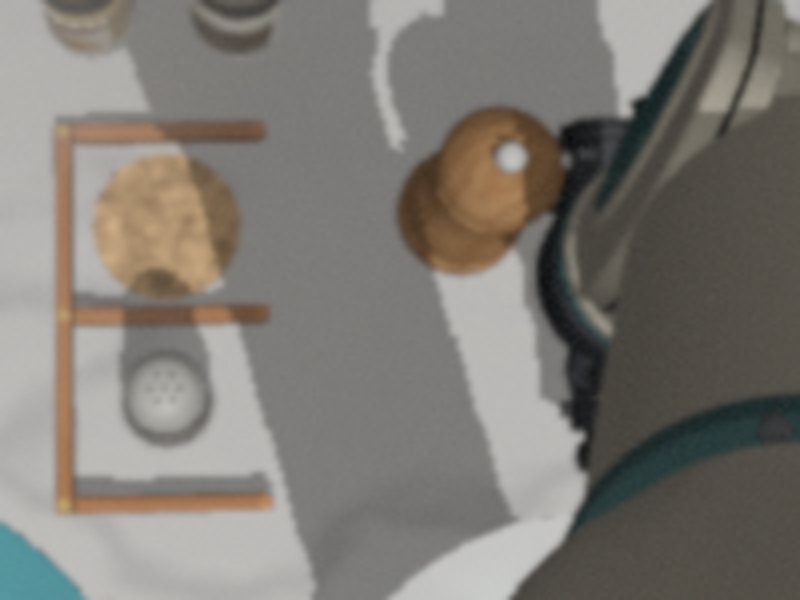

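Call:
send_rows:
  moves:
    - [0, [0.2, -0.2, 0], 0]
    - [0, [0.2, 0, 0], 0]
    - [0, [0.2, 0, 0], 0]
    - [0, [0.2, 0, 0], 0]
    - [0, [0.2, 0, 0], 0]
    - [0, [0.2, 0, 0], 0]
    - [0, [0.2, 0, 0], 0]
    - [0, [0.2, 0, 0], 0]
    - [0, [0, 0, 0], 0]

```text
clock: 24.5
tcp_pos: [0.6102, 0.0449, 0.0648]
orientation: [-2.201, -2.241, 0.0]
contact_force: [-1.3, -1.1, 0.2]
opening: 1.0
```

```bash
python3 -c "
from h import *
c,d,t,RT=snap2('20')
w=cams.camera('wrist');cv2.imwrite('pics/w20.png',w['img'])"
```

```text
t 24.5 [0.6102 0.0449 0.0648] F [-1.3 -1.1  0.2] yawvec [-0.018  1.   ]
[[333.4, 218.0, 361.8, 271.5, 0.57], [326.1, 184.8, 365.9, 229.8, 0.84]]
mill [0.6463 0.0902] [-10.1 -47.6   2.3   0.6] in tool mm [44.6 37. ]
mill [0.6574 0.0867] [-1.3  0.1  0.9 -0.1] in tool mm [40.9 48. ]
```

View pics/t_20.png

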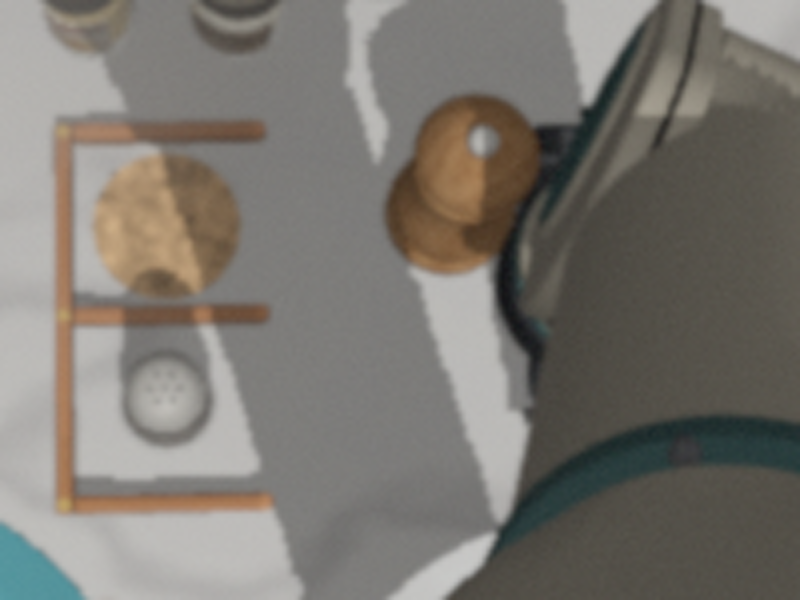

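View pics/w20.png

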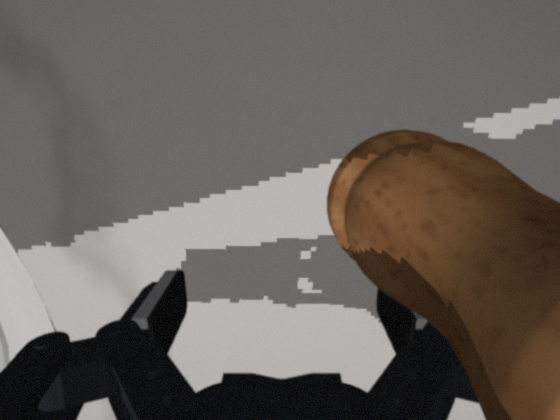

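At this height the collar grazes the head sideways; at 79 mm it was the knuckle. An in-between height of about 72 mm with Y of about 49 mm gives the least interference. The lean is fixed by geometry (about 2°), the foot slides steadily on the fingertip, and the mill rights itself. I reset to that pose and continue in short pushes.

Call:
send_rows:
  moves:
    - [0, [-0.1, 0, 0], 0]
    - [0, [-0.2, 0, 0], 0]
    - [0, [-0.2, 0, 0], 0]
    - [0, [-0.3, 0, 0], 0]
    - [0, [-0.3, -0.1, -0.4], 0]
    - [0, [0, 0, -0.3], 0]
    - [0, [0, 0, 0], 0]
    - [0, [0, 0, 0], 0]

```text
clock: 25.55
tcp_pos: [0.6096, 0.0338, 0.0721]
orientation: [2.202, 2.241, 0.001]
contact_force: [-0.2, -0.5, 0.1]
opening: 1.005
```

```bash
python3 -c "
from h import *
snap2('21')"
```

```text
t 25.55 [0.6096 0.0338 0.0721] F [-0.2 -0.5  0.1] yawvec [-0.018  1.   ]
[[334.7, 185.0, 366.3, 269.6, 0.91], [328.1, 185.0, 368.3, 227.6, 0.55]]
mill [0.6552 0.0878] [ -7.  -15.8   2.2   0.6] in tool mm [53.2 46.6]
mill [0.6587 0.0829] [-1.3 -1.   0.9  1.4] in tool mm [48.2 50. ]
```

Call:
send_rows:
  moves:
    - [0, [0.2, 0, 0], 0]
    - [0, [0.2, 0, 0], 0]
    - [0, [0.2, 0, 0], 0]
    - [0, [0.2, 0, 0], 0]
    - [0, [0.2, 0, 0], 0]
    - [0, [0.2, 0, 0], 0]
    - [0, [0.2, 0, 0], 0]
    - [0, [0.2, 0, 0], 0]
    - [0, [0, 0, 0], 0]

```text
clock: 26.65
tcp_pos: [0.6091, 0.0499, 0.0719]
orientation: [-2.202, -2.241, 0.0]
contact_force: [-0.2, -1.2, 0.4]
opening: 0.999
```

```bash
python3 -c "
from h import *
snap2('22')"
```

```text
t 26.65 [0.6091 0.0499 0.0719] F [-0.2 -1.2  0.4] yawvec [-0.018  1.   ]
[[347.1, 241.3, 356.9, 268.8, 0.66], [326.1, 182.8, 362.5, 226.3, 0.61]]
mill [0.6491 0.0997] [-27.8 -72.7   2.4   0.6] in tool mm [49.1 40.9]
mill [0.6619 0.091 ] [-3.7 -0.8  1.4  1. ] in tool mm [40.2 53.6]
```

View pics/t_21.png

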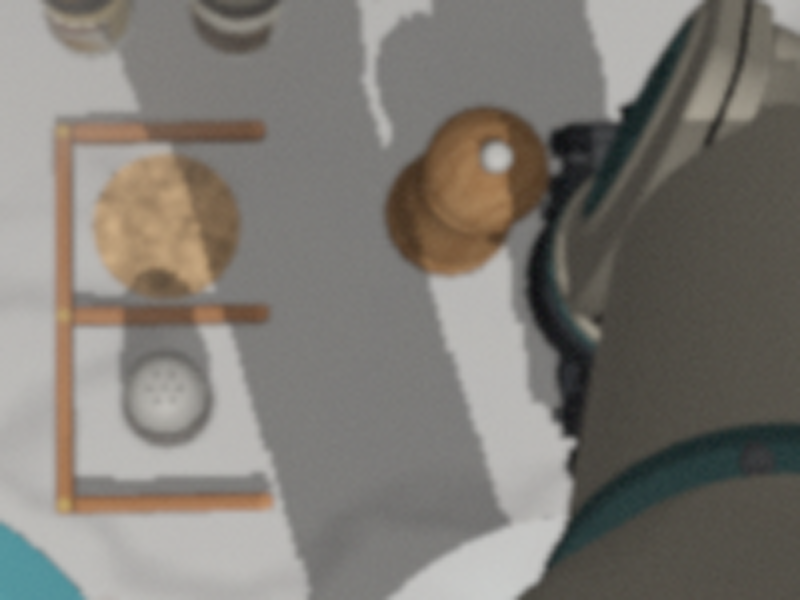

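View pics/t_22.png

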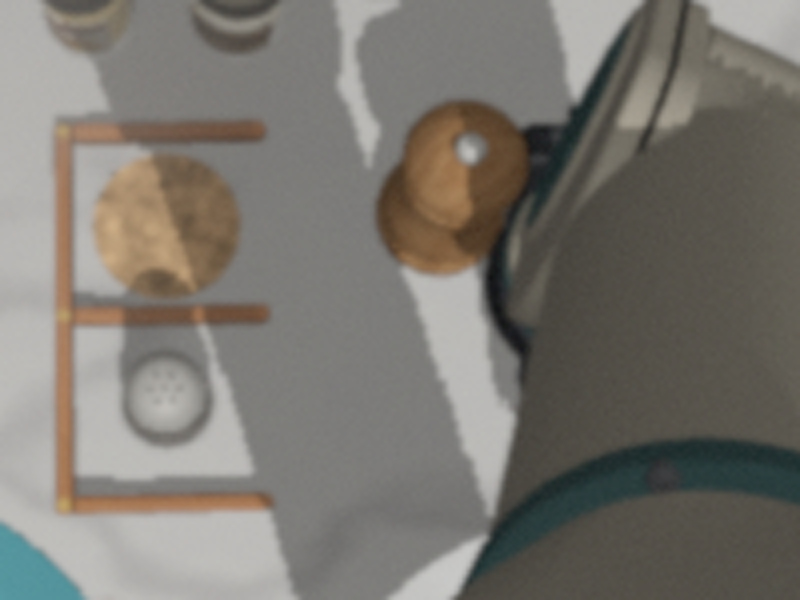

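Lean is about 2°, as predicted, and the foot moved 4 mm with the tip. I continue 2 cm and check that the lean stays constant.

Call:
send_rows:
  moves:
    - [0, [0.1, 0, 0], 0]
    - [0, [0.2, 0, 0], 0]
    - [0, [0.2, 0, 0], 0]
    - [0, [0.2, 0, 0], 0]
    - [0, [0.2, 0, 0], 0]
    - [0, [0.2, 0, 0], 0]
    - [0, [0.2, 0, 0], 0]
    - [0, [0.2, 0, 0], 0]
    - [0, [0.2, 0, 0], 0]
    - [0, [0.2, 0, 0], 0]
    - [0, [0.1, 0, 0], 0]
    - [0, [0, 0, 0], 0]

```text
clock: 28.05
tcp_pos: [0.6088, 0.0699, 0.0719]
orientation: [-2.201, -2.241, -0.0]
contact_force: [0.3, -0.6, -0.5]
opening: 1.005
```

```bash
python3 -c "
from h import *
snap2('23')"
```

```text
t 28.05 [0.6088 0.0699 0.0719] F [ 0.3 -0.6 -0.5] yawvec [-0.018  1.   ]
[[325.7, 237.8, 350.6, 264.4, 0.9], [313.9, 182.9, 350.1, 227.7, 0.66]]
mill [0.6552 0.1137] [-11.7 -72.2   2.3   0.6] in tool mm [42.9 47.2]
mill [0.661  0.1106] [-2.2 -0.2  1.2  0.2] in tool mm [39.7 52.9]
```

View pics/t_23.png

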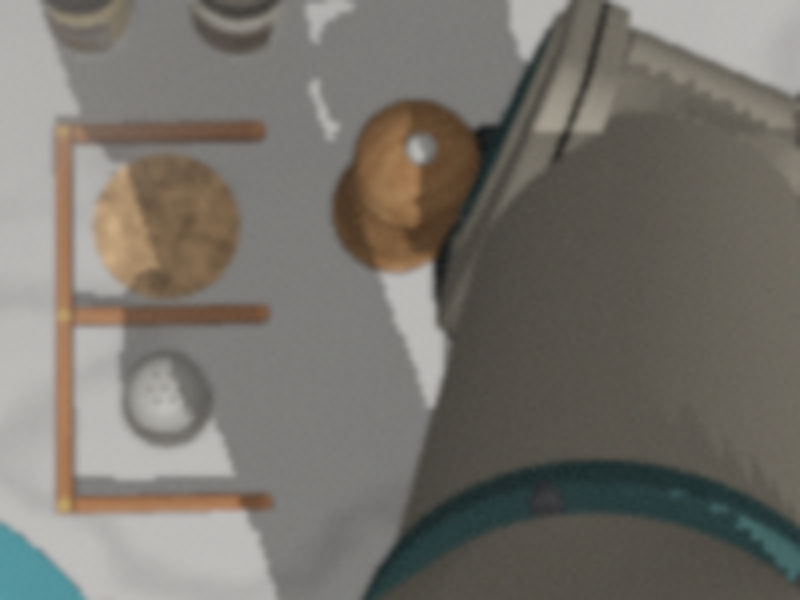

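The foot advanced 20 mm, exactly with the tool, and the lean did not change. I continue.

Call:
send_rows:
  moves:
    - [0, [0.1, 0, 0], 0]
    - [0, [0.25, 0, 0], 0]
    - [0, [0.25, 0, 0], 0]
    - [0, [0.25, 0, 0], 0]
    - [0, [0.25, 0, 0], 0]
    - [0, [0.25, 0, 0], 0]
    - [0, [0.25, 0, 0], 0]
    - [0, [0.25, 0, 0], 0]
    - [0, [0.25, 0, 0], 0]
    - [0, [0.25, 0, 0], 0]
    - [0, [0.25, 0, 0], 0]
    - [0, [0.25, 0, 0], 0]

```text
clock: 29.45
tcp_pos: [0.6083, 0.0982, 0.0719]
orientation: [2.202, 2.241, -0.0]
contact_force: [-0.4, -2.6, 1.1]
opening: 0.998
```

Call:
send_rows:
  moves:
    - [0, [0.2, 0, 0], 0]
    - [0, [0.1, 0, 0], 0]
    - [0, [0, 0, 0], 0]

```text
clock: 29.75
tcp_pos: [0.6081, 0.1014, 0.0718]
orientation: [-2.201, -2.241, 0.0]
contact_force: [0.1, -1.2, 1.0]
opening: 1.005
```

```bash
python3 -c "
from h import *
c,d,t,RT=snap2('24')
w=cams.camera('wrist');cv2.imwrite('pics/w24.png',w['img'])"
```

```text
t 29.75 [0.6081 0.1014 0.0718] F [ 0.1 -1.2  1. ] yawvec [-0.018  1.   ]
[[305.5, 231.6, 334.2, 260.1, 0.76], [297.4, 181.9, 327.5, 227.7, 0.78]]
mill [0.6519 0.1401] [ -6.1 -68.9   2.4   0.6] in tool mm [37.9 44.5]
mill [0.6622 0.1453] [-4.5  0.3  1.5 -0.3] in tool mm [42.8 54.8]
```

View pics/t_24.png

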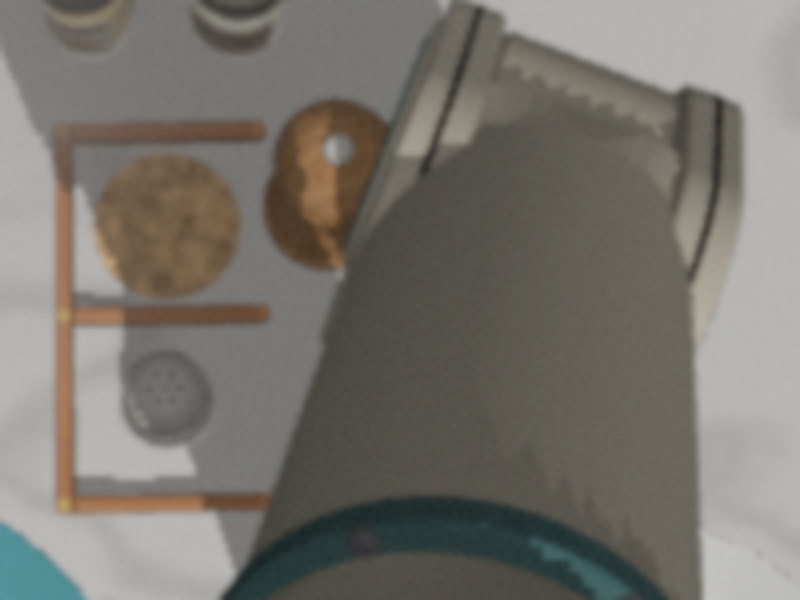

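View pics/s_24.png

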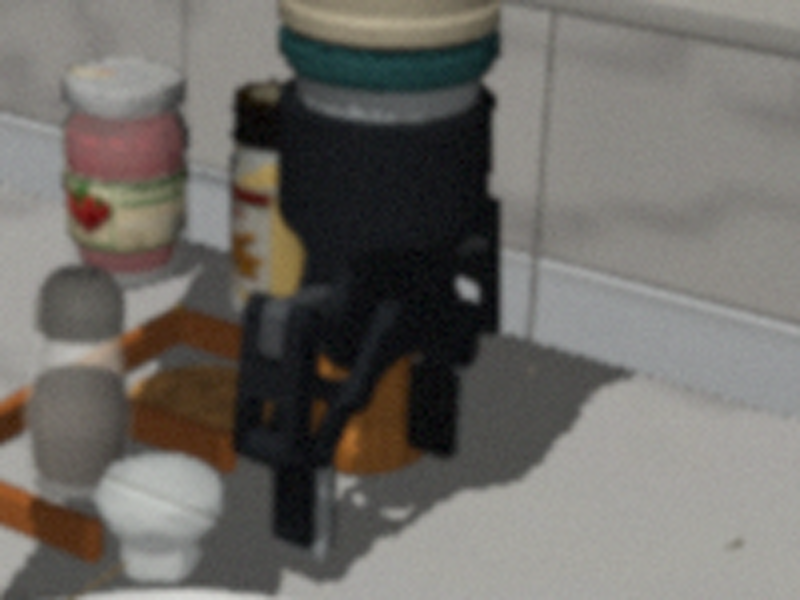

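View pics/w24.png

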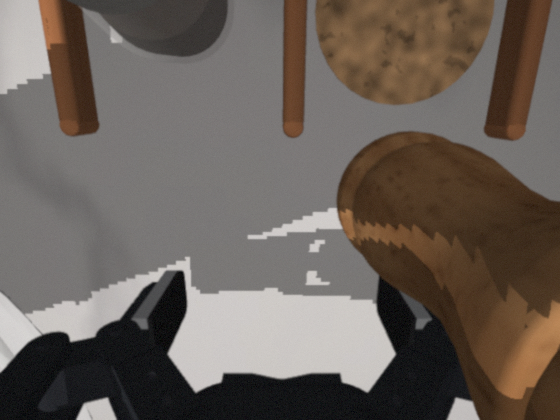

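```bash
python3 -c "
from h import *
w=cams.camera('wrist');t=readout.read_state()['tcp_pos']
for n,p,z in (('footL',(338,208),.008),('footFront',(405,131),.008),('midEnd',(292,130),.008),('outEnd',(505,130),.008),('lowEnd',(72,128),.008)): print(n,onz(w,*p,z).round(4))
print('mid face R',onz(w,303,125,.016),'out face L',onz(w,486,130,.016))
d=cams.camera('top')
print('top foot left',onz(d,296.3,213,.007),'foot bottom',onz(d,310,160+270/4,.007))
"
```

```text
footL [0.6324 0.1382 0.008 ]
footFront [0.6568 0.1706 0.008 ]
midEnd [0.612  0.1702 0.008 ]
outEnd [0.6969 0.1719 0.008 ]
lowEnd [0.5245 0.1697 0.008 ]
mid face R [0.61577347 0.17256268 0.016     ] out face L [0.68433884 0.17211561 0.016     ]
top foot left [0.65900805 0.16812484 0.007     ] foot bottom [0.63214835 0.14356026 0.007     ]
```

The foot centre is at about (0.661, 0.1405). It has drifted to +x and leaves only about 2 mm to the outer strip, where the bay centre is 0.654. I back off, turn 4.7° so the push heads slightly to −x, and re-centre on the pad.

Call:
send_rows:
  moves:
    - [0, [-0.1, 0, 0], 0]
    - [0, [-0.2, 0, 0], 0]
    - [0, [-0.3, 0, 0], 0]
    - [0, [-0.3, 0, 0], 0]
    - [0, [-0.3, 0, 0], 0]
    - [0, [0, 0, 0], -4.7]
    - [0, [0, 0.5, 0], 0]
    - [0, [0, 0.4, 0], 0]
    - [0, [0, 0, 0], 0]
    - [0, [0, 0, 0], 0]

```text
clock: 31.1
tcp_pos: [0.6175, 0.0901, 0.0718]
orientation: [-2.109, -2.329, 0.0]
contact_force: [0.4, 0.1, -0.9]
opening: 1.003
```

```bash
cat >> h.py <<'E'
def wr(tag):
    w=cams.camera('wrist');cv2.imwrite(f'pics/w{tag}.png',w['img']);return w
E
python3 -c "
from h import *
c,d,t,RT=snap2('25')
wr('25')"
```

```text
t 31.1 [0.6175 0.0901 0.0718] F [ 0.4  0.1 -0.9] yawvec [-0.099  0.995]
[[306.2, 192.9, 336.1, 257.0, 0.86], [297.7, 185.5, 334.8, 229.4, 0.65]]
mill [0.6621 0.1432] [ -4.8 -32.3   2.3   0.6] in tool mm [48.4 49.6]
mill [0.6575 0.1364] [ 0.  -0.4 -0.   0.5] in tool mm [42.1 44.3]
```

View pics/w25.png

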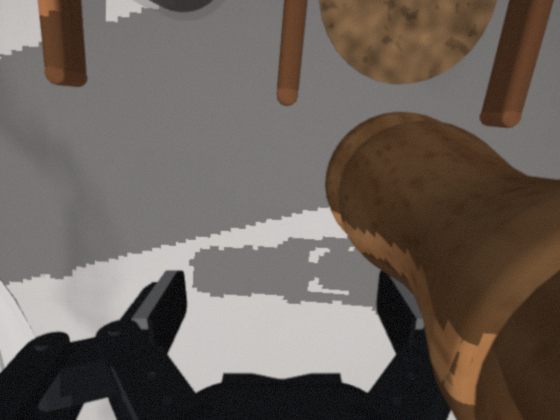

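View pics/t_25.png

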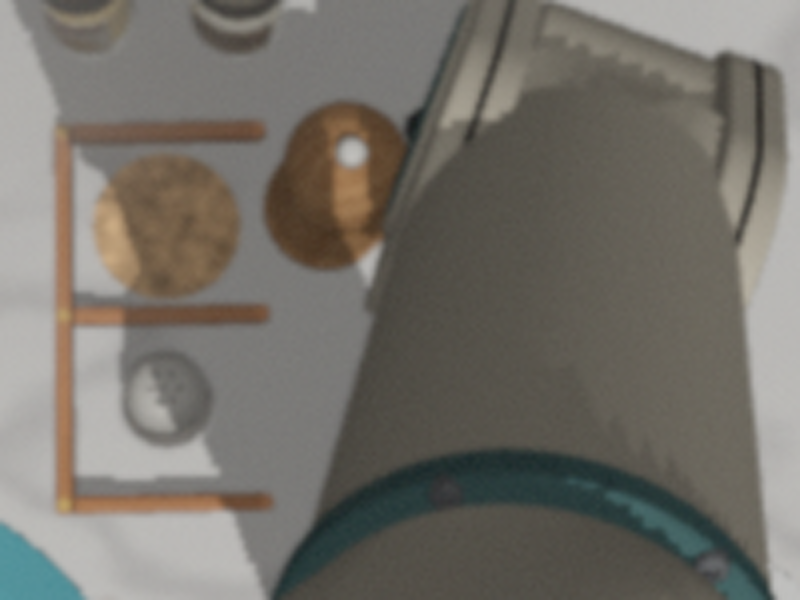

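```bash
python3 -c "
from h import *
w=cams.camera('wrist')
for n,p,z in (('footL',(326,182),.008),('footFront',(398,112),.008),('midEnd',(287,100),.008),('outEnd',(503,120),.008)): print(n,onz(w,*p,z).round(4))
d=cams.camera('top')
print('foot bottom',onz(d,230+328/4,160+270/4,.007),'left',onz(d,230+265/4,213,.007),'midstrip',onz(d,230+267/4,160+314/4,.016),'outer',onz(d,230+264/4,160+132/4,.016))
"
```

```text
footL [0.6319 0.1394 0.008 ]
footFront [0.656  0.1698 0.008 ]
midEnd [0.6124 0.1699 0.008 ]
outEnd [0.6982 0.1712 0.008 ]
foot bottom [0.63211864 0.13992888 0.007     ] left [0.65900881 0.16821609 0.007     ] midstrip [0.61138418 0.16808783 0.016     ] outer [0.69441218 0.16845359 0.016     ]
```

Call:
send_rows:
  moves:
    - [0, [0.2, 0, 0], 0]
    - [0, [0.2, 0, 0], 0]
    - [0, [0.2, 0, 0], 0]
    - [0, [0.2, 0, 0], 0]
    - [0, [0.2, 0, 0], 0]
    - [0, [0.2, 0, 0], 0]
    - [0, [0.2, 0, 0], 0]
    - [0, [0.2, 0, 0], 0]
    - [0, [0.2, 0, 0], 0]
    - [0, [0.2, 0, 0], 0]
    - [0, [0.1, 0, 0], 0]
    - [0, [0, 0, 0], 0]

```text
clock: 32.65
tcp_pos: [0.6152, 0.1113, 0.0718]
orientation: [-2.107, -2.329, -0.0]
contact_force: [0.1, -0.8, 0.1]
opening: 0.997
```

```bash
python3 -c "
from h import *
c,d,t,RT=snap2('26')
wr('26')"
```

```text
t 32.65 [0.6152 0.1113 0.0718] F [ 0.1 -0.8  0.1] yawvec [-0.1    0.995]
[[295.8, 194.9, 328.6, 255.7, 0.51], [290.0, 182.0, 317.4, 225.9, 0.63]]
mill [0.658  0.1554] [ -1.9 -35.1   1.5   0.7] in tool mm [39.6 46.9]
mill [0.6636 0.1608] [-5.6 -0.6  1.5  0.8] in tool mm [44.4 53.1]
```

View pics/w26.png

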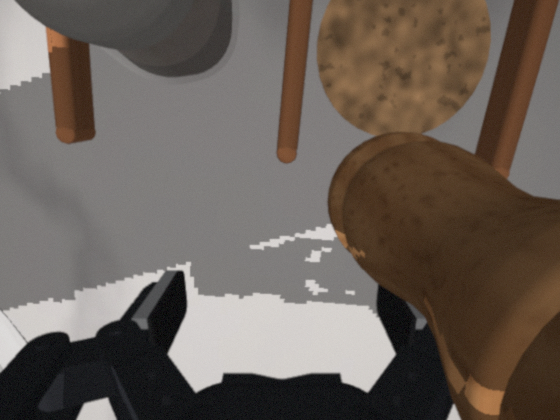

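View pics/t_26.png

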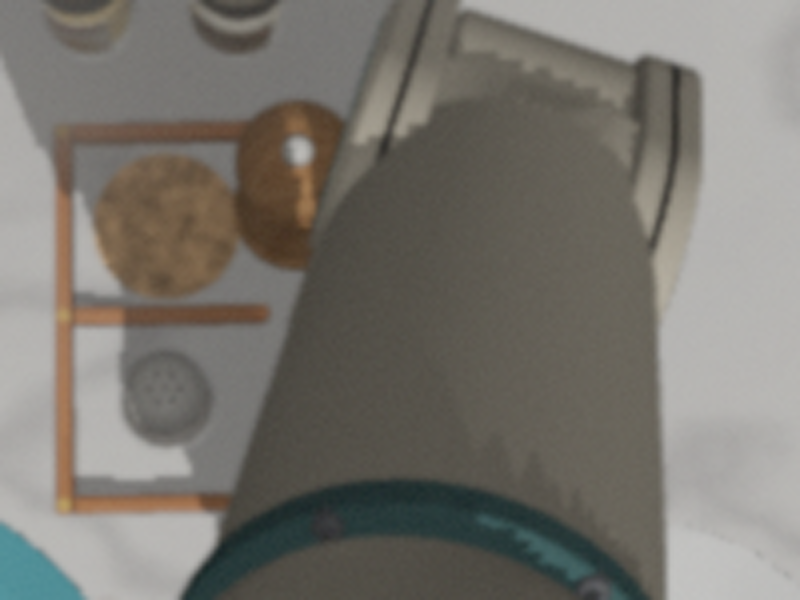

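```bash
python3 -c "
from h import *
w=cams.camera('wrist');s=readout.read_state();t=s['tcp_pos'];RT=Ro.from_rotvec(s['orientation']).as_matrix()
for n,p,z in (('footL',(330,205),.008),('footFront',(398,132),.008),('midEnd',(287,158),.008)):
  q=onz(w,*p,z); print(n,q.round(4),(RT.T@(q-t)*1000).round(1))
d=cams.camera('top')
print('foot bottom',onz(d,230+295/4,160+270/4,.007),'left',onz(d,230+236/4,213,.007))
"
```

```text
footL [0.6329 0.1509 0.008 ] [37.7 21.5 63.8]
footFront [0.6555 0.1835 0.008 ] [68.  47.3 63.8]
midEnd [0.6127 0.1688 0.008 ] [57.6  3.2 63.8]
foot bottom [0.63224138 0.15490993 0.007     ] left [0.65912005 0.18144838 0.007     ]
```

The foot is in the mouth at (0.661, 0.1535) but hugging the outer strip side. I'll do a short correcting push turned about 20°, to bring it roughly 8 mm toward the bay's centre line.

Call:
send_rows:
  moves:
    - [0, [-0.1, 0, 0], 0]
    - [0, [-0.2, 0, 0], 0]
    - [0, [-0.4, 0, 0], 0]
    - [0, [-0.6, 0, 0], 0]
    - [0, [-0.6, 0, 0], 0]
    - [0, [-0.6, 0, 0], 0]
    - [0, [0, 0, 0], -7.3]
    - [0, [0, 0, 0], -7.2]
    - [0, [0, 0.8, 0], 0]
    - [0, [0, 0.9, 0], 0]
    - [0, [0, 0, 0], 0]
    - [0, [0, 0, 0], 0]

```text
clock: 34.2
tcp_pos: [0.634, 0.0921, 0.0717]
orientation: [1.798, 2.576, -0.0]
contact_force: [-0.2, -0.6, 0.2]
opening: 1.002
```

```bash
python3 -c "
from h import *
c,d,t,RT=snap2('27')
wr('27')"
```

```text
t 34.2 [0.634  0.0921 0.0717] F [-0.2 -0.6  0.2] yawvec [-0.345  0.939]
[[294.6, 162.4, 330.7, 257.1, 0.7], [290.6, 184.4, 325.5, 229.0, 0.75]]
mill [0.6548 0.1521] [-0.2 -1.7  0.2  0.7] in tool mm [49.1 40.3]
mill [0.6589 0.1502] [-0.4 -0.2  0.3  0.2] in tool mm [45.9 43.5]
```

View pics/w27.png

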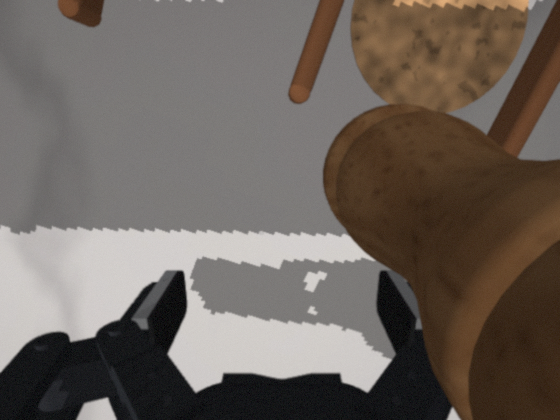

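View pics/p_27.png

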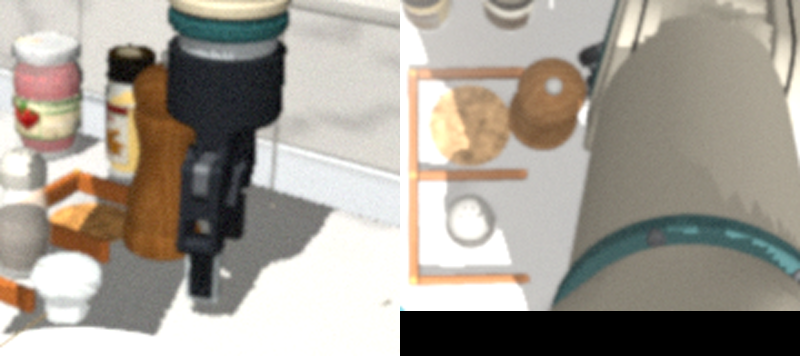

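Call:
send_rows:
  moves:
    - [0, [0.3, 0, 0], 0]
    - [0, [0.3, 0, 0], 0]
    - [0, [0.2, 0, 0], 0]
    - [0, [0.2, 0, 0], 0]
    - [0, [0.2, 0, 0], 0]
    - [0, [0.2, 0, 0], 0]
    - [0, [0.2, 0, 0], 0]
    - [0, [0.2, 0, 0], 0]
    - [0, [0.2, 0, 0], 0]
    - [0, [0.2, 0, 0], 0]
    - [0, [0.1, 0, 0], 0]
    - [0, [0, 0, 0], 0]

```text
clock: 35.65
tcp_pos: [0.6257, 0.1138, 0.0718]
orientation: [-1.797, -2.577, -0.0]
contact_force: [0.5, -0.4, -0.2]
opening: 0.997
```

```bash
python3 -c "
from h import *
c,d,t,RT=snap2('28')
wr('28')"
```

```text
t 35.65 [0.6257 0.1138 0.0718] F [ 0.5 -0.4 -0.2] yawvec [-0.346  0.938]
[[286.5, 165.2, 318.1, 256.4, 0.69], [281.8, 187.9, 310.2, 230.1, 0.64]]
mill [0.6466 0.1668] [-2.3 -5.   1.7  0.6] in tool mm [42.5 37.9]
mill [0.6549 0.1723] [-3.7 -1.   1.5  1.4] in tool mm [44.7 47.6]
```

View pics/w28.png

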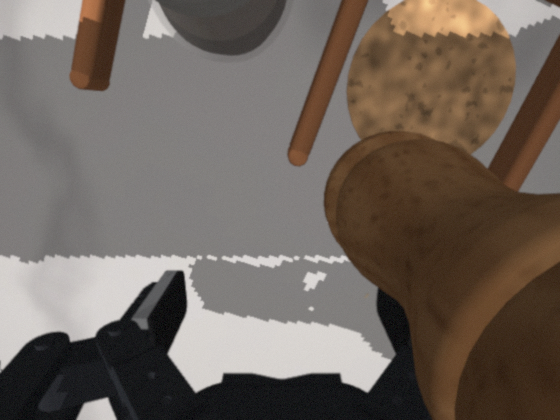

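View pics/t_28.png

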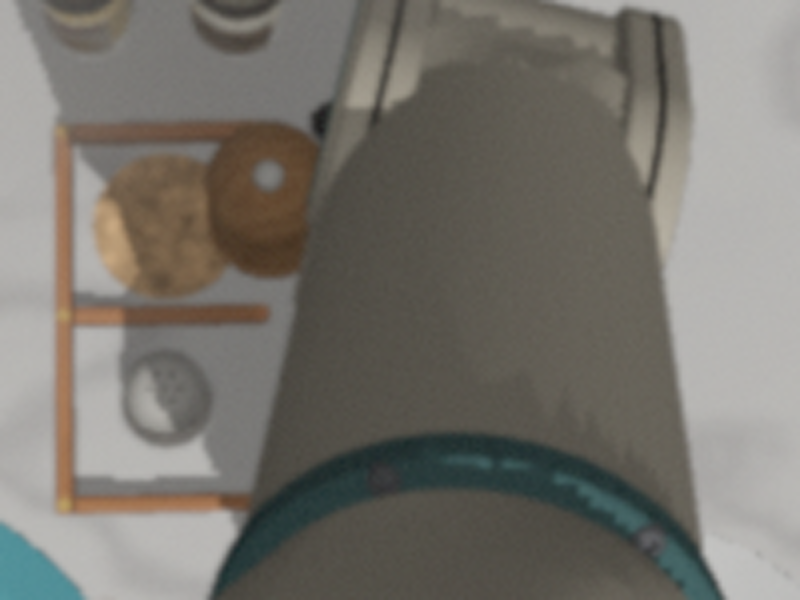

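```bash
cat >> h.py <<'E'
def foot(pts):
    # fit circle r=29 at z=.008 to wrist-edge points
    w=cams.camera('wrist');s=readout.read_state();t=s['tcp_pos'];RT=Ro.from_rotvec(s['orientation']).as_matrix()
    Q=np.array([onz(w,*p,.008)[:2] for p in pts])
    f=lambda c:np.hypot(*(Q-c).T)-.029
    r=least_squares(f,Q.mean(0)+[.02,-.02]); print('foot',r.x.round(4),'res mm',(r.fun*1000).round(1),'tool',((RT.T@(np.r_[r.x,.008]-t))[:2]*1000).round(1))
E
python3 -c "
from h import *
foot([(326,190),(333,167),(350,145),(375,133),(395,131),(330,215)])
d=cams.camera('top');print('foot bottom',onz(d,230+272/4,160+278/4,.007))
"
```

```text
foot [0.6573 0.1683] res mm [ 0.2  0.6  0.9 -0.1 -1.2 -1.2] tool [40.4 48.6]
foot bottom [0.62867009 0.16539915 0.007     ]
```

Call:
send_rows:
  moves:
    - [0, [0.1, 0, 0], 0]
    - [0, [0.2, 0, 0], 0]
    - [0, [0.2, 0, 0], 0]
    - [0, [0.2, 0, 0], 0]
    - [0, [0.2, 0, 0], 0]
    - [0, [0.2, 0, 0], 0]
    - [0, [0.2, 0, 0], 0]
    - [0, [0.2, 0, 0], 0]
    - [0, [0.2, 0, 0], 0]
    - [0, [0.2, 0, 0], 0]
    - [0, [0.1, 0, 0], 0]
    - [0, [0, 0, 0], 0]

```text
clock: 37.2
tcp_pos: [0.6187, 0.1326, 0.0718]
orientation: [-1.797, -2.577, -0.0]
contact_force: [0.0, -1.1, -0.7]
opening: 1.0
```

```bash
python3 -c "
from h import *
c,d,t,RT=snap2('29')
wr('29')"
```

```text
t 37.2 [0.6187 0.1326 0.0718] F [ 0.  -1.1 -0.7] yawvec [-0.346  0.938]
[[273.9, 165.9, 303.0, 256.6, 0.62]]
mill [0.6327 0.1839] [-3.2 -5.6  3.3  0.6] in tool mm [43.3 30.9]
```

View pics/w29.png

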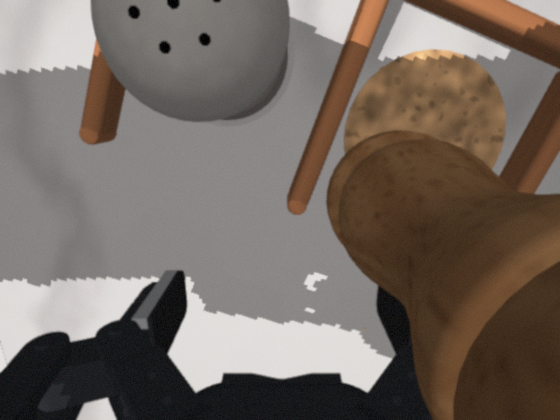

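View pics/t_29.png

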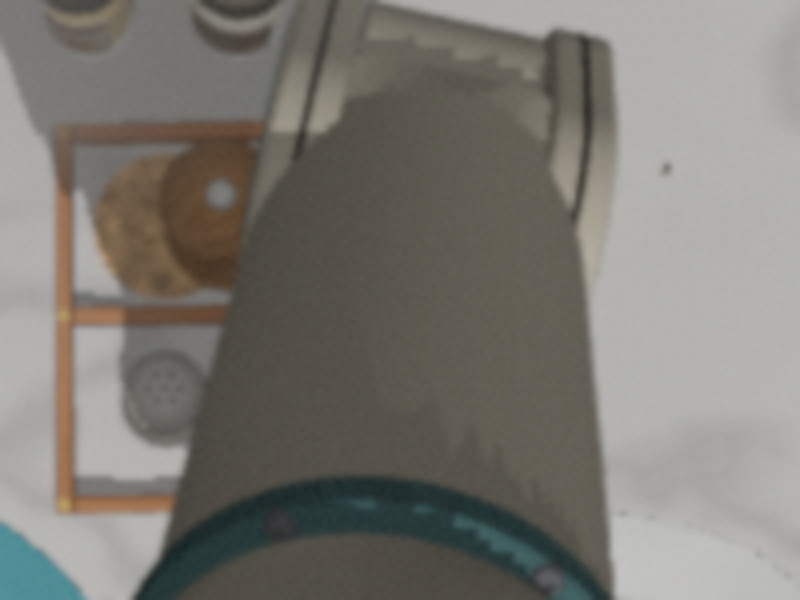

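View pics/s_29.png

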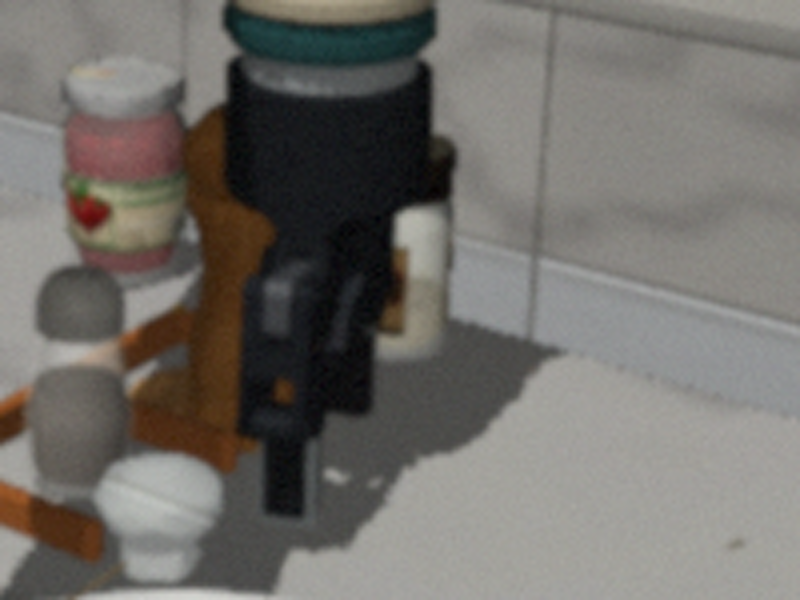

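```bash
python3 -c "
from h import *
foot([(328,190),(335,168),(352,145),(377,133),(397,131),(332,215)])
w=cams.camera('wrist');print('mid strip end',onz(w,297,208,.008),'mid right face near foot',onz(w,340,150,.016), onz(w,328,130,.016))
d=cams.camera('top');print('foot bottom',onz(d,230+225/4,160+291/4,.007))
"
```

```text
foot [0.6514 0.1873] res mm [ 0.2  0.5  1.  -0.1 -1.2 -1.2] tool [40.4 49.5]
mid strip end [0.61357212 0.1688383  0.008     ] mid right face near foot [0.61942666 0.19808904 0.016     ] [0.6123251  0.20334782 0.016     ]
foot bottom [0.62291174 0.18678363 0.007     ]
```

The foot is at (0.652, 0.187), near the bay's centre line. I square up again for the last 23 mm.

Call:
send_rows:
  moves:
    - [0, [-0.1, 0, 0], 0]
    - [0, [-0.2, 0, 0], 0]
    - [0, [-0.3, 0, 0], 0]
    - [0, [-0.4, 0, 0], 0]
    - [0, [0, 0, 0], 6]
    - [0, [0, 0, 0], 6]
    - [0, [0, 0, 0], 5.3]
    - [0, [0, -0.8, 0], 0]
    - [0, [0, -0.7, 0], 0]
    - [0, [0, 0, 0], 0]
    - [0, [0, 0, 0], 0]

```text
clock: 38.7
tcp_pos: [0.6072, 0.1221, 0.0721]
orientation: [-2.164, -2.278, -0.0]
contact_force: [0.2, 0.5, 0.8]
opening: 1.003
```

```bash
python3 -c "
from h import *
c,d,t,RT=snap2('30')
wr('30')"
```

```text
t 38.7 [0.6072 0.1221 0.0721] F [0.2 0.5 0.8] yawvec [-0.051  0.999]
[[279.1, 167.5, 309.7, 254.7, 0.78], [273.0, 185.7, 307.9, 231.1, 0.88]]
mill [0.6436 0.1799] [-2.4 -8.4  2.4  0.7] in tool mm [55.8 39.3]
mill [0.6563 0.1794] [ 1.2  0.3 -0.9 -0.4] in tool mm [54.8 52. ]
```

View pics/w30.png

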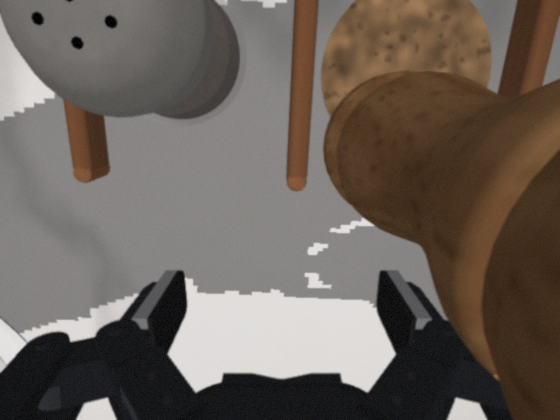

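View pics/p_30.png

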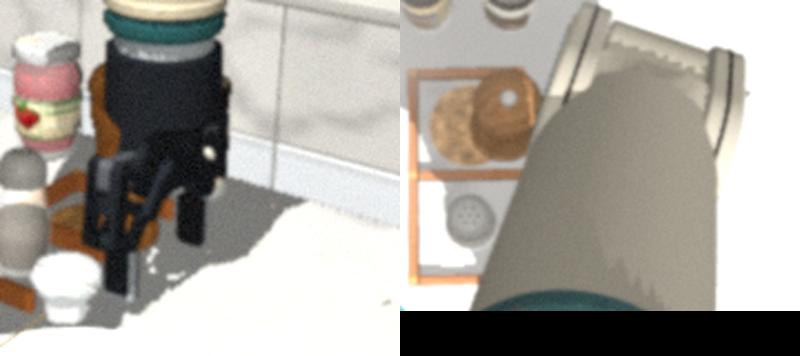

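```bash
python3 -c "
from h import *
foot([(325,148),(328,125),(342,97),(365,80),(395,71),(327,165)])
"
```

```text
foot [0.6517 0.1866] res mm [-0.2  0.1  0.7 -0.1 -0.5 -0.3] tool [62.2 47.3]
```

Call:
send_rows:
  moves:
    - [0, [0.5, 0, 0], 0]
    - [0, [0.5, 0, 0], 0]
    - [0, [0.5, 0, 0], 0]
    - [0, [0.4, 0, 0], 0]
    - [0, [0.2, 0, 0], 0]
    - [0, [0.2, 0, 0], 0]
    - [0, [0.2, 0, 0], 0]
    - [0, [0.2, 0, 0], 0]
    - [0, [0.2, 0, 0], 0]
    - [0, [0.2, 0, 0], 0]
    - [0, [0.1, 0, 0], 0]
    - [0, [0, 0, 0], 0]

```text
clock: 40.2
tcp_pos: [0.6057, 0.1544, 0.0718]
orientation: [-2.164, -2.277, -0.0]
contact_force: [-0.2, -1.9, -0.1]
opening: 1.003
```

```bash
python3 -c "
from h import *
c,d,t,RT=snap2('31')
wr('31')"
```

```text
t 40.2 [0.6057 0.1544 0.0718] F [-0.2 -1.9 -0.1] yawvec [-0.051  0.999]
[[276.9, 219.2, 304.0, 249.9, 0.88], [265.1, 190.2, 278.2, 222.3, 0.5]]
mill [0.6526 0.1945] [ -3.8 -63.3   3.8   0.7] in tool mm [37.7 48.9]
```

View pics/w31.png

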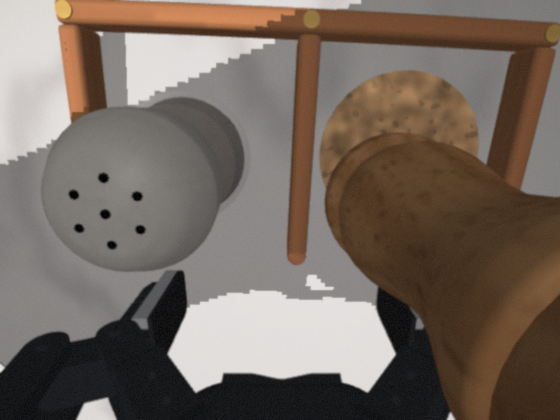

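View pics/p_31.png

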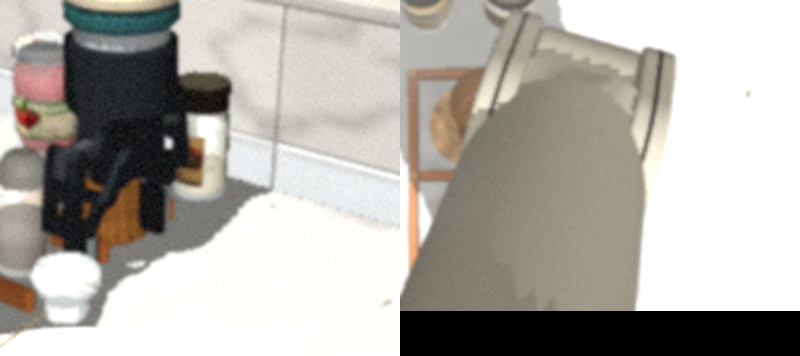

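```bash
python3 -c "
from h import *
foot([(326,200),(330,178),(345,153),(370,136),(398,131),(329,222)])
w=cams.camera('wrist');s=readout.read_state();t=s['tcp_pos'];RT=Ro.from_rotvec(s['orientation']).as_matrix()
for n,p,z in (('midEnd',(297,258),.008),('back mid',(310,32),.016),('salt near top edge',(133,270),.07),('salt base near',(190,208),.0)):
  q=onz(w,*p,z);print(n,q.round(4),(RT.T@(q-t)*1000).round(0))
"
```

```text
foot [0.6521 0.1966] res mm [-0.2  0.1  0.4  0.2 -0.5 -0.2] tool [39.9 48.5]
midEnd [0.6129 0.1678 0.008 ] [13.  8. 64.]
back mid [0.6113 0.2568 0.016 ] [102.  11.  56.]
salt near top edge [0.5685 0.1922 0.07  ] [ 40. -35.   2.]
salt base near [0.5638 0.1862 0.    ] [ 34. -40.  72.]
```

Call:
send_rows:
  moves:
    - [0, [0.1, 0, 0], 0]
    - [0, [0.2, 0, 0], 0]
    - [0, [0.2, 0, 0], 0]
    - [0, [0.2, 0, 0], 0]
    - [0, [0.2, 0, 0], 0]
    - [0, [0.2, 0, 0], 0]
    - [0, [0.1, 0, 0], 0]
    - [0, [0.1, 0, 0], 0]
    - [0, [0, 0, 0], 0]

```text
clock: 41.45
tcp_pos: [0.605, 0.1673, 0.0718]
orientation: [-2.164, -2.277, -0.0]
contact_force: [0.1, -1.0, 0.0]
opening: 1.0
```

```bash
python3 -c "
from h import *
c,d,t,RT=snap2('32')
wr('32')"
```

```text
t 41.45 [0.605  0.1673 0.0718] F [ 0.1 -1.   0. ] yawvec [-0.051  0.999]
[[269.2, 218.0, 299.2, 247.6, 0.62]]
mill [0.6526 0.2076] [ -2.2 -63.7   2.2   0.7] in tool mm [37.8 49.5]
```

View pics/w32.png

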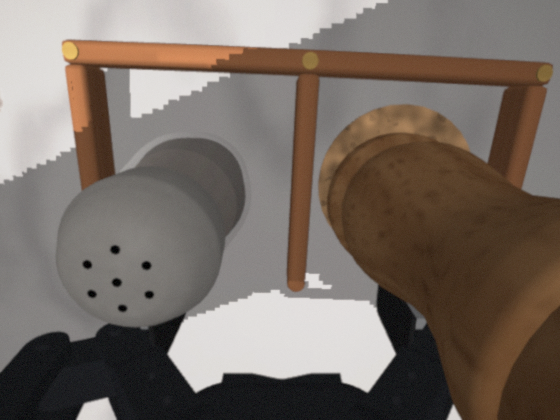

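Call:
send_rows:
  moves:
    - [0, [-0.1, 0, 0], 0]
    - [0, [-0.1, 0, 0], 0]
    - [0, [-0.1, 0, 0], 0]
    - [0, [-0.1, 0, 0], 0]
    - [0, [-0.2, 0, 0], 0]
    - [0, [-0.3, 0, 0], 0]
    - [0, [-0.5, 0, 0], 0]
    - [0, [-0.8, 0, 0], 0]
    - [0, [-1, 0, 0], 0]
    - [0, [-1, 0, 0], 0]
    - [0, [-1, 0, 0], 0]
    - [0, [0, 0, 0], 0]

```text
clock: 42.9
tcp_pos: [0.6081, 0.1121, 0.0722]
orientation: [2.167, 2.272, -0.001]
contact_force: [-0.7, 0.8, 0.3]
opening: 0.998
```

```bash
python3 -c "
from h import *
c,d,t,RT=snap2('33')
wr('33')"
```

```text
t 42.9 [0.6081 0.1121 0.0722] F [-0.7  0.8  0.3] yawvec [-0.047  0.999]
[[267.3, 157.9, 297.0, 247.8, 0.96], [258.9, 188.8, 292.8, 234.4, 0.69]]
mill [0.6501 0.21  ] [-2.4 -3.5  2.4  0.6] in tool mm [95.9 46.6]
mill [0.6511 0.204 ] [ 0.2  0.6 -0.2 -0.8] in tool mm [89.9 47.3]
```

View pics/w33.png

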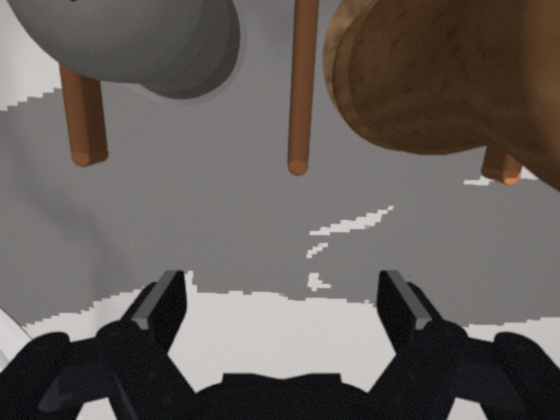

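View pics/p_33.png

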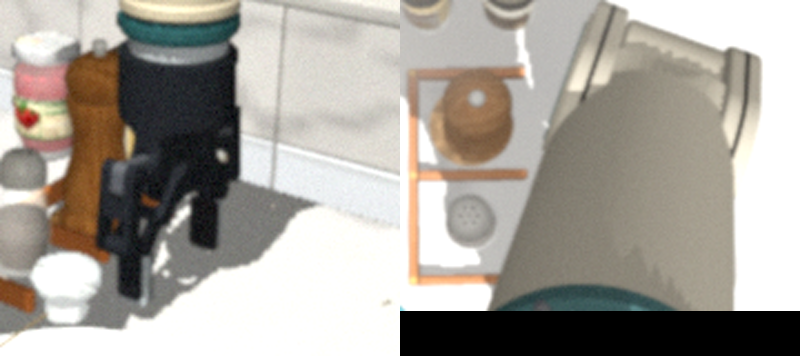

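Call:
send_rows:
  moves:
    - [0, [-1, 0, -1], 0]
    - [0, [-2, 0, -3], 0]
    - [0, [-2, 0, -4], 0]
    - [0, [-2, 0, -4], 0]
    - [0, [-1, 0, -4], 0]
    - [0, [0, 0, -3], 0]
    - [0, [0, 0, 0], 0]
    - [0, [0, 0, 0], 0]

```text
clock: 43.95
tcp_pos: [0.6118, 0.0349, 0.2629]
orientation: [2.164, 2.276, 0.002]
contact_force: [-0.6, -0.3, -0.4]
opening: 1.0
```

```bash
python3 -c "
from h import *
c,d,t,RT=snap2('34')
wr('34')
fit('salt_shaker',SALT,[.5677,.2134]);
r=spotter.search_frame('top','jam_jar'); print([ (x['extent'],x['conf']) for x in r[:1]])"
```

```text
t 43.95 [0.6118 0.0349 0.2629] F [-0.6 -0.3 -0.4] yawvec [-0.05   0.999]
[[266.0, 156.5, 301.7, 251.1, 0.67], [259.7, 191.0, 291.6, 233.9, 0.9]]
mill [0.644  0.2019] [ 0.4 -0.2 -0.4  0.2] in tool mm [165.   40.2]
mill [0.6495 0.2041] [-0.7 -0.5  0.9  0.6] in tool mm [167.   45.8]
salt_shaker [0.5678 0.2127] ['scene', 'top'] [ 2.4 -6.2  1.3 -0.4 -4.4  1.7 -0.1  2.6]
[([184.2, 143.2, 223.6, 181.4], 0.56)]
```

View pics/t_34.png

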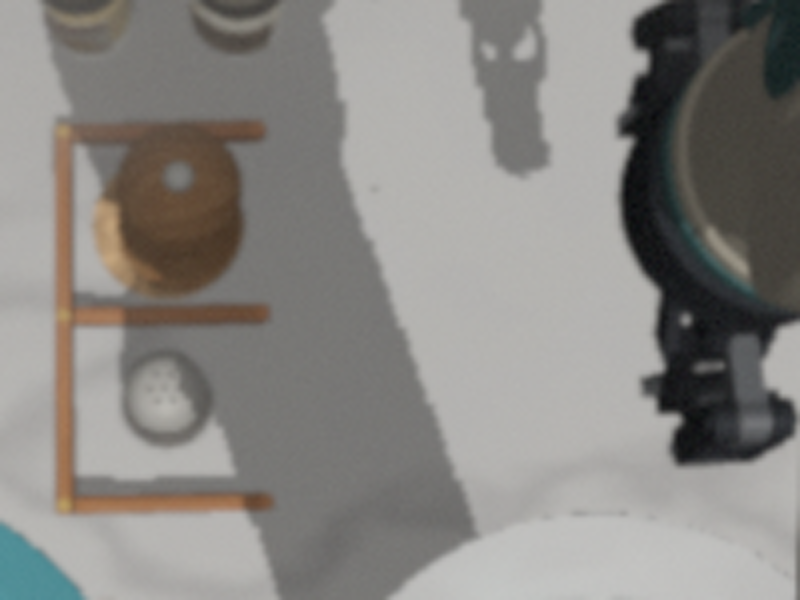

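View pics/s_34.png

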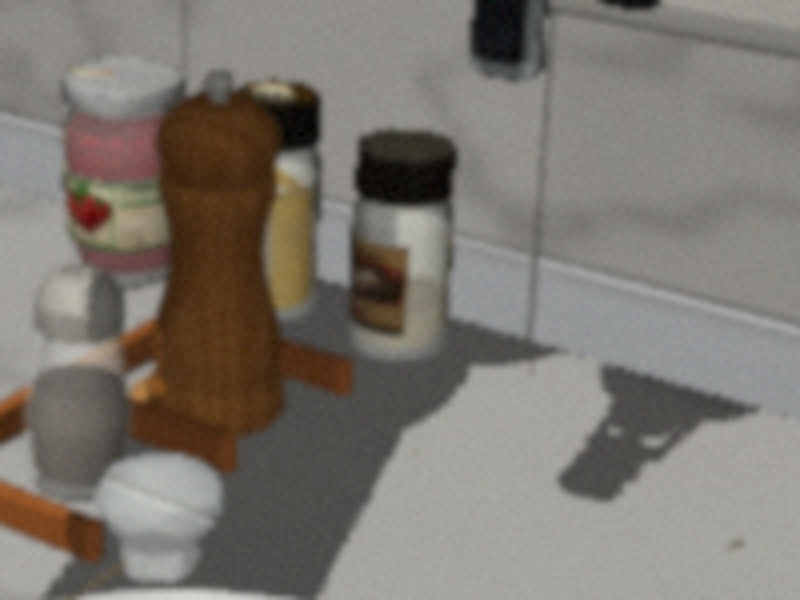

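View pics/w34.png

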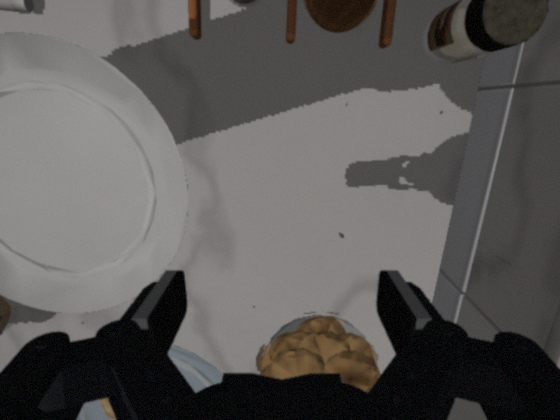

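The mill stands upright in the cork bay, with its foot centre at about (0.651, 0.207). The foot's near edge is about 7 mm inside the mouth and about 6 mm off the middle strip. The salt shaker is at (0.568, 0.213), as before, and the gripper is well clear. I am handing in.

```bash
python3 -c "
from rig import job,readout
print(job.hand_in()); print(readout.read_state()['clock'])"
```

```text
the job is handed in; nothing more can be done
None
the job is handed in; nothing more can be done
```

The pepper mill now stands upright in the empty bay with the cork spot, and the fingers are well clear of it. I handed the job in at about 44 s.

**How it went:** I pushed the mill across the table with the side of one open fingertip, low on its body. The push took several short legs, with small turns to keep it off the fence strips.

**Last checks**
- **Mill:** the last top view puts the foot centre at about (0.651, 0.207). The whole foot is inside the bay, about 7 mm past the mouth and about 6 mm from the middle strip.
- **Salt shaker:** it measured (0.568, 0.213), the same as at the start to within 1 mm.
- **Jars:** the jam, cocoa and cinnamon jars look unmoved in the pictures.

**What was not perfect**
- **Leaning:** the mill leaned when the gripper's upper parts touched it. My trial pushes tilted it about 3–6°, and I backed off each time and it came back upright. During the rest of the push it leaned about 2°, still sliding on its foot, and it stood straight again once released.
- **Off-centre:** the mill is about 6 mm short of the cork's centre.
- **Disagreement between cameras:** the position estimates differed by up to 7 mm across the bay and 5 mm along it. The scene camera's last one (0.644, 0.202) would put the foot against the middle strip. I went with the top view because its picture shows the foot clear of the strips.

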